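# Close a split mould with its over-centre latch

### The arm

A 7-joint arm with a two-finger parallel gripper is mounted at the origin on a cart in front of the work surface, level with it; the furniture and walls round the work are solid. World frame = base frame: x ahead of the robot, y to its left, z up, the work surface at z = 0. Lengths are in mm, angles in rad, forces in N, time in s.
With the tool pointing down it reaches from about 400 to 875 mm from the base axis. Payload 4.4 kg.
Tool frame: the origin (TCP) lies at the very end of the fingers, on their centre line; the grasp point (between the pads) lies 19 mm behind it; y points along the fingers, z is the direction in which the jaws open and shut, and the axes are right-handed (so a half turn about y gives the same grasp; the last joint's range is limited). The gripper opens to 85 mm and grips with 20 to 120 N. Pads are 22 mm wide; open, the fingers measure 114 mm over their backs; the gripper's body (76 mm by 85 mm) begins 54 mm behind the grasp point. The pads swing forward as they close: fully open they stand 13 mm farther back than shut.
Start: joints at [-1.374, 0.628, 0.038, 1.517, -0.027, 0.996, -0.02], TCP at [168.836, 627.704, 231.313] pointing down, gripper open.
Joint ranges: [-3.06, 3.06], [-0.37, 2.12], [-1.25, 1.32], [0.18, 2.47], [-1.1, 4.24], [0.23, 1.98], [-2.94, 2.94]. Speed limits (rad/s): [2.57, 2.57, 3.14, 3.14, 3.14, 3.14, 3.14].

### API

Orientations are given as [roll, pitch, yaw] about the fixed x, y, z axes, in that order (R = Rz(yaw) Ry(pitch) Rx(roll)).
In Python, from cell import read_state, get_image, finish_job gives the robot as it stands. The module is installed in compiled form; this text tells all that it offers.
- The arm moves only by the tool servo_tool, never from a script. Its argument "increments" is a list of rows, each an object of numbers: "dx", "dy", "dz": the shift along the world's x, y, z in cm; "ax", "ay", "az": the turn, a rotation vector about the world's x, y, z in rad; "claw": the closure, from -1 (fully open) to 1 (shut). A call has 1 to 8 rows; each row is the pose to reach, as a shift and turn from the pose commanded when the call began; what a row does not reach only later rows make up. A row lasts 1/12 s, in which the tool goes at most 41.7 mm and 7.16 degrees, less where a joint would pass 70% of its speed; a pose out of reach is approached as far as the arm can. A call with a gripper value outside its range is refused whole. The fingers move at their own pace and stop on an object; the grip force is fixed at half the most. Time passes only in rows, so rows that repeat a pose let the fingers close. It gives the time, the measured TCP pose, the force and the opening at its end, in the units of the state.
- read_state(): the state, without advancing time (a new reading comes with each control period).
- get_image(name): name is "side" or "top" or "wrist"; returns a dict with "color" (400x640x3 uint8, red, green, blue), "fov_y" (degrees; the focal length in pixels is half the picture's height over the tangent of half this angle, whatever the lens; pixels are square), "cx", "cy" (the principal point, pixels), "R" (3x3) and "t" (3): a world point X has camera coordinates R X + t. Camera axes: x right, y down, z forward; pixel columns grow to the right and rows downward; lengths in mm; the calibration is good to about 2 mm. The wrist camera is an equidistant fisheye: a pixel r from the principal point sees the ray r / f radians off the axis. A picture is of the moment at which its call begins. There is no depth.
- finish_job(): hands the job in, once; it reports no verdict.
The state is a dict: "clock": time; "qpos": joint angles; "qd": joint speeds; "tau": joint torques, N m; "eef_pos": TCP position; "tool_rot": TCP orientation; "force": force on the tool from outside, world axes, zero at the start; "torque": the same for the moment, N m; "width": finger opening in mm.
Only numpy, scipy, OpenCV 4.12 (cv2) and the standard library are available. Lean on these libraries where they do the work, as an engineer would, in place of code of your own. Each camera call takes 0.05 s, during which the arm holds its last target.

### The job

Close the two-part mould and lock it: slide the front half gently home against the rear half, then let the bar of the U-hook down into the slot of the keeper on top and draw it back under the keeper's lip, and then push the lever over centre until it lies closed on its stop. How far the hook is screwed in differs from time to time, so feel for the slot and force nothing: ram neither the half nor the hook nor the lever. Leave the things lying around alone.

Things in the scene. Friction and masses are not known exactly. Their poses are not given: they have to be found in the camera images.
- mould: Two-part mould on a dark steel base plate (204 x 112 x 10 mm, fixed to the bench). Origin: on the bench below the parting plane, mid-line. x runs from the sliding half (near the robot) to the fixed half (far), y left, z up; sizes below are in mm along these axes. Fixed half: aluminium block x = 0 to 80, y = -38 to 38, up to z = 52. Guide rails at y = 36 to 53 on both sides, up to z = 31.
- mould_slide: Sliding half: aluminium block 60 (x) x 76 (y) mm, z = 10 to 52, running along x between the rails. Same axes as the mould; its origin coincides with the mould's when it is home, and lies up to 30 mm toward -x when open. About 6 N moves it; it stays where left. The keeper for the hook stands on its top.
- front_face (a point): Point on the sliding half's flat front face (toward the robot) at which to push it home, toward +x: on the mid-line, 35 mm above the bench, 17 mm below the block's top.
- keeper_slot (a point): Centre of the slot floor of the keeper on the sliding half (60 mm above the bench; keeper 20 mm wide in y). The slot, mouth 9 mm wide along x, lies between a 5 mm thick toe on the -x side, 8 mm higher than this point, and the nose of a round lip (radius 3) on the +x side, from 12 to 18 mm higher. Under the lip it runs on to a horn, where the 6 mm bar's centre stops 6.5 mm to +x of this point.
- clamp_lever (a joint): Latch lever angle, rad: 0 = closed on its stop, lying away from the robot; grows as it swings up and over toward the robot; 2.1 = fully open, dead centre at 0.21. The handle points 8 degrees above +x at 0, straight up at 1.43. Stays where left. With the hook engaged it takes up to about 13 N to push over at the handle; past dead centre the springs pull it shut.
- lever_pivot (a point): Centre of the lever's pivot (axis along y), 48 mm to +x of the mould's origin and 76 mm above the bench. The pin on which the U-hook swings is fixed in the lever 26 mm from this pivot, in a direction 15 degrees lower than the handle's when closed (7 degrees below +x at lever angle 0, turning with the lever).
- lever_grip (a point): Point on the axis of the lever's black handle, 70 mm from the pivot; the handle is 17 mm thick from 40 to 92 mm from the pivot (a 20 mm bead at its end).
- hook_legs (a point): Point midway between the legs of the steel U-hook, 70 mm from its pin, to grip across the legs (6 mm rods, 38 mm outside, 26 mm inside). Own x axis along the legs: the 6 mm cross bar lies toward -x, 21 to 36 mm from here (28.3 mm on average); how far the hook is screwed in differs and is not measured.
- clamp_yoke: The U-hook as a whole. Origin: middle of the pin in the lever on which it swings; x axis along the legs (-x toward the bar), y across. Stiff pivots: it stays as left, moving it along takes 4 to 8 N, and it turns with the lever unless held, so a bar not yet under the keeper's lip rides up out of the slot as the lever is thrown. Sprung lengthwise: gives only above 20 N of pull.
- rubber_stick_1: Bystander: pale green rubber stick, 18 x 42 x 13 mm, lying on the bench. Origin at the centre of its underside.
- rubber_stick_2: Bystander: pink rubber stick, 18 x 35 x 13 mm, lying on the bench. Origin at the centre of its underside.
- hex_key_1: Bystander: black L-shaped hex key, 26 x 72 x 5 mm, lying on the bench. Origin at the centre of its underside.
- screwdriver_1: Bystander: screwdriver, 26 x 160 x 26 mm, lying on the bench. Origin at the centre of its underside.
- marker_pen: Bystander: marker pen, 17 x 135 x 16 mm, lying on the bench. Origin at the centre of its underside.

How it is judged:
By the outcome, as a careful person would: the job done as asked, in the order asked, and still so for the second after the job is handed in, with the robot touching nothing.
It also fails if it takes over 72 s, if anything falls off the work surface, if the arm or the gripper's body presses on something with over 40 N, if the wrist force passes 120 N, or if a joint passes its speed limit or range.

## Working session

There is one attempt and no reset: what is moved stays moved. The work goes in short steps, Python scripts to look and compute and a tool call to move; the robot and the scene stay as the last step left them, time stands still between calls to the robot, and variables do not carry over. Pictures are saved under pics/ and viewed, and the job is handed in when it is done.

Besides the shell and the picture viewer there is one more tool, called after ">>>" in YAML: its name, and indented under it one key for each argument. servo_tool: Moves the arm, as the interface text tells. Its arguments: {"type":"object","properties":{"increments":{"type":"array","items":{"type":"object","properties":{"dx":{"type":"number"},"dy":{"type":"number"},"dz":{"type":"number"},"ax":{"type":"number"},"ay":{"type":"number"},"az":{"type":"number"},"claw":{"type":"number"}}}}},"required":["increments"]}

```bash
mkdir -p pics; cat > h.py <<'E'
import numpy as np, cv2
from cell import read_state,get_image
def snap(n,f):
    im=get_image(n); cv2.imwrite(f'pics/{f}.png',im['color'][:,:,::-1])
    np.savez(f'pics/{f}.npz',**{k:np.array(v) for k,v in im.items()}); return im
def ray(im,u,v,fish=False):
    f=200/np.tan(np.radians(float(im['fov_y']))/2); R=np.array(im['R']);t=np.array(im['t'])
    a=(u-float(im['cx']))/f;b=(v-float(im['cy']))/f
    if fish:
        r=np.hypot(a,b); s=np.sinc(r/np.pi); d=np.array([a*s,b*s,np.cos(r)])
    else: d=np.array([a,b,1.])
    return -R.T@t, R.T@d
def onz(im,u,v,z,fish=False):
    o,d=ray(im,u,v,fish); return o+d*(z-o[2])/d[2]
def ony(im,u,v,y,fish=False):
    o,d=ray(im,u,v,fish); return o+d*(y-o[1])/d[1]
def proj(im,X):
    c=np.array(im['R'])@np.array(X,float)+np.array(im['t']); f=200/np.tan(np.radians(float(im['fov_y']))/2)
    return np.array([c[0]/c[2]*f+float(im['cx']),c[1]/c[2]*f+float(im['cy'])])
def load(f): return dict(np.load(f'pics/{f}.npz'))
E
python3 - <<'E'
from h import *
np.set_printoptions(precision=3,suppress=True)
for n in('side','top','wrist'):
    im=snap(n,n+'0'); print(n,im['fov_y'],im['cx'],im['cy'],-np.array(im['R']).T@np.array(im['t']));print(np.array(im['R']))
print(read_state())
E
```

```text
side 44.0983225197686 313.71657622288683 193.4892930204041 [429.339 578.518 707.987]
[[-0.998 -0.07   0.009]
 [-0.049  0.6   -0.798]
 [ 0.05  -0.797 -0.602]]
top 42.52000498947762 316.881871912897 201.85791994198092 [ 353.21  -248.898 1030.893]
[[-0.021 -1.     0.003]
 [-0.988  0.021 -0.156]
 [ 0.156 -0.006 -0.988]]
wrist 65.70646984690485 319.5052952849512 199.55311532661338 [ 93.611 647.428 371.854]
[[ 0.26   0.966 -0.002]
 [ 0.921 -0.247  0.3  ]
 [ 0.289 -0.08  -0.954]]
{'clock': 0.15, 'qpos': array([-1.374,  0.629,  0.038,  1.518, -0.027,  0.996, -0.02 ]), 'qd': array([ 0.002, -0.003,  0.002, -0.002,  0.001,  0.001, -0.002]), 'tau': array([  0.001, -56.38 ,   1.227, -19.365,   0.011,   0.007,   0.   ]), 'eef_pos': array([168.71 , 627.232, 230.611]), 'tool_rot': array([-1.572, -0.   , -0.263]), 'force': array([ 0.317, -0.328,  0.075]), 'torque': array([0.02 , 0.019, 0.   ]), 'width': 85.2961480987141}
```

View images.

View pics/side0.png

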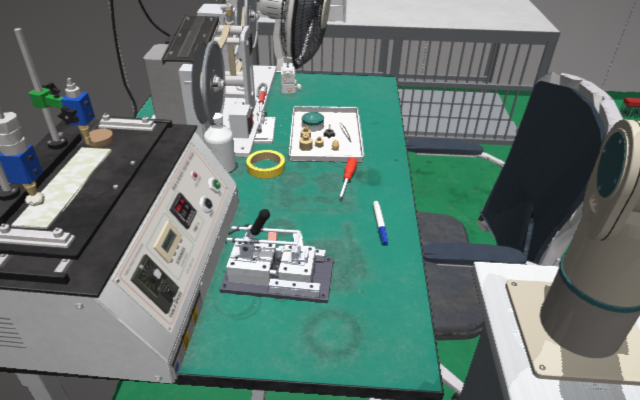

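View pics/top0.png

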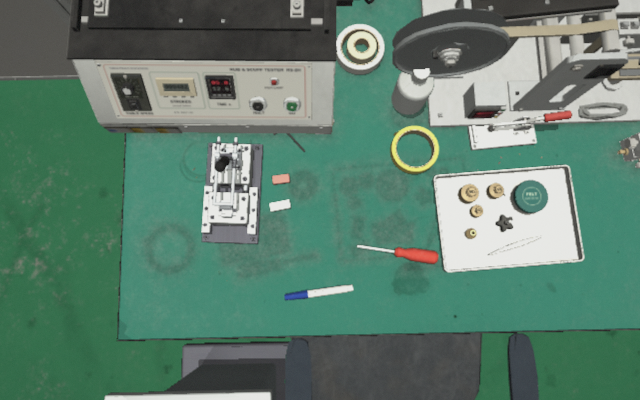

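View pics/wrist0.png

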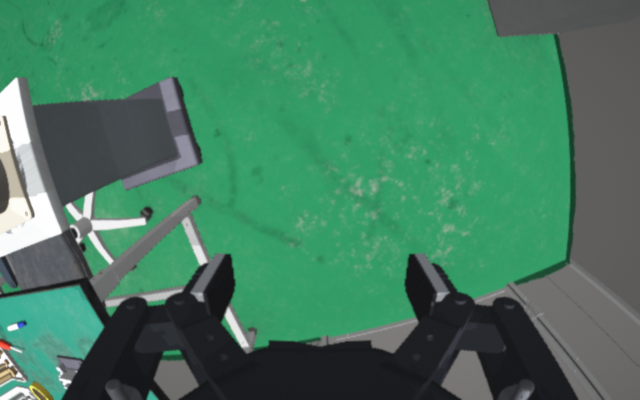

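```bash
python3 - <<'E'
from h import *
a=cv2.imread('pics/side0.png')[200:305,210:345];cv2.imwrite('pics/side0z.png',cv2.resize(a,None,fx=5.5,fy=5.5,interpolation=2))
a=cv2.imread('pics/top0.png')[130:250,190:310];cv2.imwrite('pics/top0z.png',cv2.resize(a,None,fx=5,fy=5,interpolation=2))
s=load('side0');t=load('top0')
for p in [(203,241),(255,243),(262,144),(209,143)]: print(onz(t,*p,10))
for p in [(222,290),(329,298),(333,258)]: print(onz(s,*p,10))
E
```

```text
[440.62644325 -27.75314795  10.        ]
[ 434.48221515 -130.92616444   10.        ]
[ 636.77239696 -145.74994325   10.        ]
[641.09915366 -37.35599443  10.        ]
[636.74228536 -33.72161567  10.        ]
[437.35062698 -29.90972879  10.        ]
[ 434.0467112  -134.31728879   10.        ]
```

View pics/side0z.png

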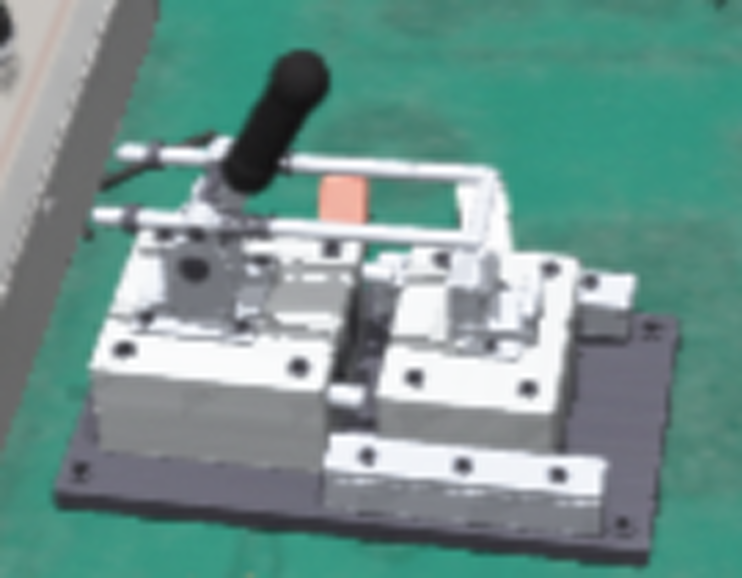

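View pics/top0z.png

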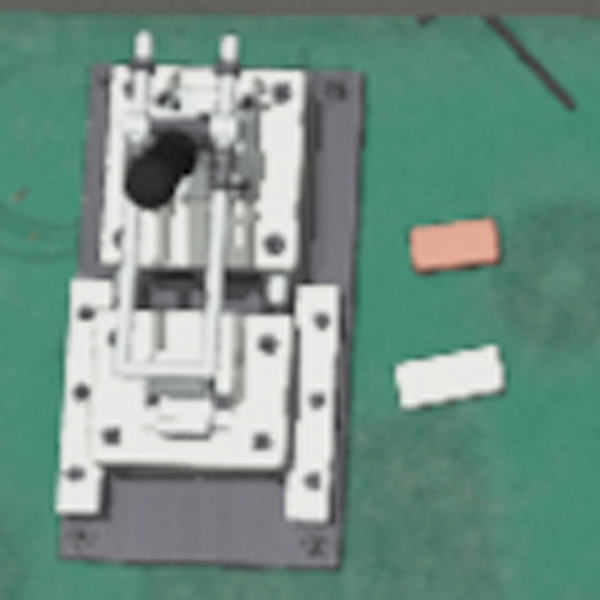

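```bash
python3 - <<'E'
from h import *
np.set_printoptions(precision=1,suppress=True)
s=load('side0');t=load('top0')
T=lambda u,v,z:print('T',u,v,onz(t,190+u/5,130+v/5,z))
S=lambda u,v,z:print('S',u,v,onz(s,210+u/5.5,200+v/5.5,z))
print('plate')
for p in [(60,560),(340,565),(362,72),(92,68)]:T(*p,10)
for p in [(57,497),(645,550),(680,318)]:S(*p,10)
print('fixed top: x0 +y, x0 -y, x80 -y, x80 +y')
for p in [(100,265),(297,270),(308,70),(112,66)]:T(*p,52)
for p in [(325,388),(362,243),(150,235),(95,365)]:S(*p,52)
print('slide top: back +y, back -y, front -y, front+y')
for p in [(103,310),(293,316),(287,468),(90,460)]:T(*p,52)
for p in [(380,400),(560,408+0),(577,262),(395,250)]:S(*p,52)
print('rails z31')
for p in [(73,280),(56,512),(338,285),(330,520)]:T(*p,31)
for p in [(328,465),(605,493)]:S(*p,31)
# lines: triangulate
def tri(a,b):
    o1,d1=ray(t,190+a[0]/5,130+a[1]/5);o2,d2=ray(s,210+b[0]/5.5,200+b[1]/5.5)
    k=np.linalg.lstsq(np.c_[d1,-d2],o2-o1,rcond=None)[0];p=o1+k[0]*d1;q=o2+k[1]*d2
    print('tri',(p+q)/2,np.linalg.norm(p-q))
tri((155,183),(300,78)); tri((123,372),(470,240));tri((213,377),(490,172));tri((145,40),(98,215));tri((230,40),(122,152))
E
```

```text
plate
T 60 560 [438.7 -25.8  10. ]
T 340 565 [ 434.4 -136.9   10. ]
T 362 72 [ 635.9 -146.6   10. ]
T 92 68 [639.9 -36.1  10. ]
S 57 497 [639.6 -32.6  10. ]
S 645 550 [440.3 -24.9  10. ]
S 680 318 [ 432.8 -134.9   10. ]
fixed top: x0 +y, x0 -y, x80 -y, x80 +y
T 100 265 [549.2 -48.9  52. ]
T 297 270 [ 545.7 -125.2   52. ]
T 308 70 [ 625.5 -129.6   52. ]
T 112 66 [628.7 -52.7  52. ]
S 325 388 [548.9 -49.8  52. ]
S 362 243 [ 545.9 -120.6   52. ]
S 150 235 [ 621.1 -118.7   52. ]
S 95 365 [627.1 -54.2  52. ]
slide top: back +y, back -y, front -y, front+y
T 103 310 [531.5 -50.3  52. ]
T 293 316 [ 527.6 -123.7   52. ]
T 287 468 [ 468.6 -121.3   52. ]
T 90 460 [473.2 -45.9  52. ]
S 380 400 [530.  -45.8  52. ]
S 560 408 [470.5 -46.9  52. ]
S 577 262 [ 469.6 -116.9   52. ]
S 395 250 [ 533.8 -117.9   52. ]
rails z31
T 73 280 [547.6 -34.   31. ]
T 56 512 [455.7 -28.6  31. ]
T 338 285 [ 543.4 -138.8   31. ]
T 330 520 [ 450.3 -135.3   31. ]
S 328 465 [546.8 -35.   31. ]
S 605 493 [454.2 -30.   31. ]
tri [557.9 -88.4 152.9] 0.06244359190565705
tri [500.3 -68.5 104.6] 2.9108621997672457
tri [ 497.2 -101.4  105.4] 2.1075797947869694
tri [625.2 -74.7 101. ] 0.9388602809176902
tri [ 624.  -106.5  101.2] 0.09576832581346036
```

```bash
python3 - <<'E'
from h import *
np.set_printoptions(precision=1,suppress=True)
s=load('side0');t=load('top0')
for p in [(178,372),(190,345),(222,245),(238,198),(232,180)]: print(p,[onz(s,*p,z) for z in(0,50,100)])
for p in [(230,134),(230,120),(230,62)]: print(p,[onz(t,*p,z) for z in(0,100,200)])
O=np.array([547.4,-87,0]);c,sn=np.cos(-.045),np.sin(-.045)
M=lambda x,y,z:O+[c*x-sn*y,sn*x+c*y,z]
im=cv2.imread('pics/side0.png');im2=cv2.imread('pics/top0.png')
# handle axis
for p in [(48,0,76),(118,0,86)]: print(M(*p))
a=cv2.imread('pics/side0.png')[150:400,100:260];cv2.imwrite('pics/mach.png',cv2.resize(a,None,fx=3,fy=2.4))
E
```

```text
(178, 372) [array([672.3, 134.2,   0. ]), array([655.1, 165.5,  50. ]), array([637.9, 196.9, 100. ])]
(190, 345) [array([666.8,  82.4,   0. ]), array([650.1, 117.5,  50. ]), array([633.3, 152.5, 100. ])]
(222, 245) [array([ 666.6, -164.6,    0. ]), array([ 649.9, -112.1,   50. ]), array([633.1, -59.6, 100. ])]
(238, 198) [array([ 664.2, -326.2,    0. ]), array([ 647.6, -262.3,   50. ]), array([ 631.1, -198.4,  100. ])]
(232, 180) [array([ 692.9, -396.9,    0. ]), array([ 674.3, -328. ,   50. ]), array([ 655.6, -259.1,  100. ])]
(230, 134) [array([662.3, -78.6,   0. ]), array([632.3, -95.1, 100. ]), array([ 602.3, -111.6,  200. ])]
(230, 120) [array([692.4, -78.4,   0. ]), array([659.5, -94.9, 100. ]), array([ 626.6, -111.5,  200. ])]
(230, 62) [array([820.2, -77.7,   0. ]), array([774.9, -94.3, 100. ]), array([ 729.6, -111. ,  200. ])]
[595.4 -89.2  76. ]
[665.3 -92.3  86. ]
```

View pics/mach.png

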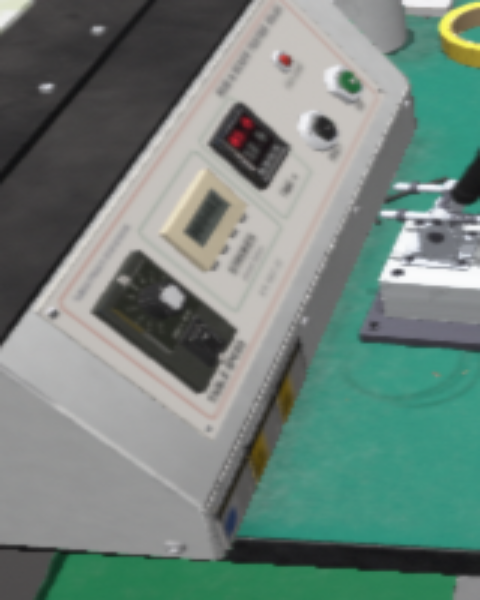

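>>> servo_tool:
  increments:
    - {"dx": 13, "dy": -26, "dz": 7, "az": 0.218, "claw": -1}
    - {"dx": 13, "dy": -26, "dz": 7, "az": 0.218, "claw": -1}
    - {"dx": 13, "dy": -26, "dz": 7, "az": 0.218, "claw": -1}
    - {"dx": 13, "dy": -26, "dz": 7, "az": 0.218, "claw": -1}
    - {"dx": 13, "dy": -26, "dz": 7, "az": 0.218, "claw": -1}
    - {"dx": 13, "dy": -26, "dz": 7, "az": 0.218, "claw": -1}
    - {"dx": 13, "dy": -26, "dz": 7, "az": 0.218, "claw": -1}
    - {"dx": 13, "dy": -26, "dz": 7, "az": 0.218, "claw": -1}

```text
invalid input at $.increments[0]: expected keys dx, dy, dz, ax, ay, az, claw
```

>>> servo_tool:
  increments:
    - {"dx": 13, "dy": -26, "dz": 7, "ax": 0, "ay": 0, "az": 0.218, "claw": -1}
    - {"dx": 13, "dy": -26, "dz": 7, "ax": 0, "ay": 0, "az": 0.218, "claw": -1}
    - {"dx": 13, "dy": -26, "dz": 7, "ax": 0, "ay": 0, "az": 0.218, "claw": -1}
    - {"dx": 13, "dy": -26, "dz": 7, "ax": 0, "ay": 0, "az": 0.218, "claw": -1}
    - {"dx": 13, "dy": -26, "dz": 7, "ax": 0, "ay": 0, "az": 0.218, "claw": -1}
    - {"dx": 13, "dy": -26, "dz": 7, "ax": 0, "ay": 0, "az": 0.218, "claw": -1}
    - {"dx": 13, "dy": -26, "dz": 7, "ax": 0, "ay": 0, "az": 0.218, "claw": -1}
    - {"dx": 13, "dy": -26, "dz": 7, "ax": 0, "ay": 0, "az": 0.218, "claw": -1}

```text
clock: 0.82
eef_pos: [302.8, 361.1, 302.7]
tool_rot: [-1.573, -0.003, -0.054]
force: [0.2, 0.1, 0.6]
width: 85.5
```

>>> servo_tool:
  increments:
    - {"dx": 12, "dy": -33, "dz": 0, "ax": 0, "ay": 0, "az": 0, "claw": 1}
    - {"dx": 12, "dy": -33, "dz": 0, "ax": 0, "ay": 0, "az": 0, "claw": 1}
    - {"dx": 12, "dy": -33, "dz": 0, "ax": 0, "ay": 0, "az": 0, "claw": 1}
    - {"dx": 12, "dy": -33, "dz": 0, "ax": 0, "ay": 0, "az": 0, "claw": 1}
    - {"dx": 12, "dy": -33, "dz": 0, "ax": 0, "ay": 0, "az": 0, "claw": 1}
    - {"dx": 12, "dy": -33, "dz": 0, "ax": 0, "ay": 0, "az": 0, "claw": 1}
    - {"dx": 12, "dy": -33, "dz": 0, "ax": 0, "ay": 0, "az": 0, "claw": 1}
    - {"dx": 12, "dy": -33, "dz": 0, "ax": 0, "ay": 0, "az": 0, "claw": 1}

```text
clock: 1.48
eef_pos: [412.9, 52.6, 301.4]
tool_rot: [-1.571, -0.0, -0.045]
force: [0.2, 0.7, 0.2]
width: -0.2
```

>>> servo_tool:
  increments:
    - {"dx": 0, "dy": -12, "dz": -9, "ax": 0, "ay": 0, "az": 0, "claw": 1}
    - {"dx": 0, "dy": -12, "dz": -9, "ax": 0, "ay": 0, "az": 0, "claw": 1}
    - {"dx": 0, "dy": -12, "dz": -9, "ax": 0, "ay": 0, "az": 0, "claw": 1}
    - {"dx": 0, "dy": -12, "dz": -9, "ax": 0, "ay": 0, "az": 0, "claw": 1}
    - {"dx": 0, "dy": -12, "dz": -9, "ax": 0, "ay": 0, "az": 0, "claw": 1}

```text
clock: 1.9
eef_pos: [410.4, -69.8, 208.8]
tool_rot: [-1.573, 0.005, -0.052]
force: [-0.6, -0.5, 0.3]
width: 0.2
```

```bash
python3 - <<'E'
from h import *
im=snap('wrist','wrist1'); print(im['fov_y'],-np.array(im['R']).T@np.array(im['t']))
print(read_state()['eef_pos'],read_state()['tool_rot'])
E
```

```text
65.70646984690485 [333.54110518 -65.43891507 350.63047084]
[411.41223969 -67.48545944 209.98267891] [-1.57151946  0.00378594 -0.04998103]
```

View pics/wrist1.png

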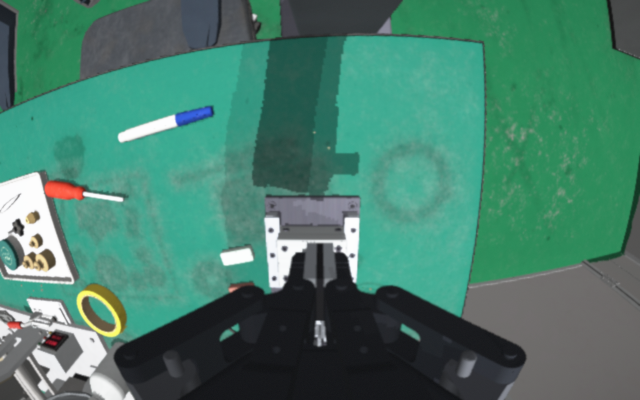

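>>> servo_tool:
  increments:
    - {"dx": 2, "dy": 0, "dz": -6, "ax": 0, "ay": -0.12, "az": 0, "claw": 1}
    - {"dx": 2, "dy": 0, "dz": -12, "ax": 0, "ay": -0.24, "az": 0, "claw": 1}
    - {"dx": 2, "dy": 0, "dz": -15, "ax": 0, "ay": -0.35, "az": 0, "claw": 1}
    - {"dx": 2, "dy": 0, "dz": -18, "ax": 0, "ay": -0.35, "az": 0, "claw": 1}
    - {"dx": 2, "dy": 0, "dz": -18, "ax": 0, "ay": -0.35, "az": 0, "claw": 1}
    - {"dx": 2, "dy": 0, "dz": -18, "ax": 0, "ay": -0.35, "az": 0, "claw": 1}
    - {"dx": 2, "dy": 0, "dz": -18, "ax": 0, "ay": -0.35, "az": 0, "claw": 1}

```text
clock: 2.53
eef_pos: [407.1, -85.0, 167.5]
tool_rot: [-1.52, -0.269, 0.001]
force: [0.7, -1.5, 1.6]
width: -0.0
```

```bash
python3 - <<'E'
from h import *
s=read_state();print(s['eef_pos'],s['tool_rot'],s['force'],s['qpos'])
im=snap('side','side1');snap('top','top1')
a=cv2.imread('pics/side1.png')[180:310,210:380];cv2.imwrite('pics/side1z.png',cv2.resize(a,None,fx=4.5,fy=4.5,interpolation=2))
E
```

```text
[407.09786035 -84.9525025  167.47676712] [-1.52046079e+00 -2.68653957e-01  1.20059750e-03] [ 0.67984551 -1.48113538  1.56914406] [ 0.03519097  0.36293994  0.25986937  2.42775729 -1.08441017  0.23862404
  2.89237725]
```

View pics/side1z.png

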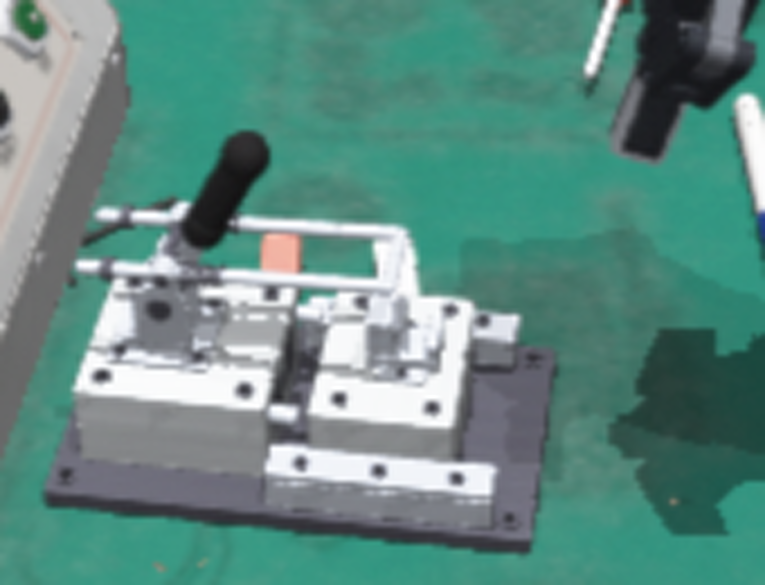

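>>> servo_tool:
  increments:
    - {"dx": 1, "dy": 0, "dz": 14, "ax": 0, "ay": 0.35, "az": 0, "claw": 1}
    - {"dx": 1, "dy": 0, "dz": 14, "ax": 0, "ay": 0.35, "az": 0, "claw": 1}
    - {"dx": 1, "dy": 0, "dz": 14, "ax": 0, "ay": 0.35, "az": 0, "claw": 1}
    - {"dx": 1, "dy": 0, "dz": 14, "ax": 0, "ay": 0.35, "az": 0, "claw": 1}
    - {"dx": 1, "dy": 0, "dz": 14, "ax": 0, "ay": 0.35, "az": 0, "claw": 1}
    - {"dx": 1, "dy": 0, "dz": 14, "ax": 0, "ay": 0.35, "az": 0, "claw": 1}

```text
clock: 3.13
eef_pos: [415.2, -88.8, 317.4]
tool_rot: [-1.529, 0.071, -0.008]
force: [2.0, -0.0, 1.5]
width: -0.0
```

```bash
python3 - <<'E'
from h import *
s=read_state();print(s['eef_pos'],s['tool_rot'],s['force'],s['qpos'])
E
```

```text
[415.18062542 -88.79525559 317.43586705] [-1.5290692   0.0710043  -0.00786487] [ 2.01790318 -0.00275229  1.4690872 ] [-0.45241868  0.31800844  0.82696101  1.93485971 -0.27978911  1.08730795
  2.06289672]
```

>>> servo_tool:
  increments:
    - {"dx": 0, "dy": 0, "dz": 0, "ax": 0, "ay": 0, "az": 0, "claw": 1}
    - {"dx": 0, "dy": 0, "dz": 0, "ax": 0, "ay": 0, "az": 0, "claw": 1}

```text
clock: 3.3
eef_pos: [411.4, -88.2, 313.6]
tool_rot: [-1.524, 0.072, -0.009]
force: [-1.1, 0.5, 0.3]
width: -0.4
```

```bash
cat >> h.py <<'E'
from scipy.spatial.transform import Rotation as Rn
def delta(p,tilt=0,yaw=-.045):
    s=read_state(); R0=Rn.from_euler('xyz',s['tool_rot'])
    # tilt about mould y (positive: body toward +x)
    R1=Rn.from_rotvec(np.array([-np.sin(yaw),np.cos(yaw),0])*tilt)*Rn.from_euler('xyz',[-np.pi/2,0,yaw])
    print('pos',np.round(s['eef_pos'],1),'d cm',np.round((np.array(p)-s['eef_pos'])/10,2),'rot',np.round((R1*R0.inv()).as_rotvec(),3),'F',np.round(s['force'],1),'q',np.round(s['qpos'],2),'t',round(s['clock'],2),'w',round(s['width'],1))
def M(x,y,z):
    c,sn=np.cos(-.045),np.sin(-.045); return np.array([547.4+c*x-sn*y,-87+sn*x+c*y,z])
E
python3 -c "
from h import *
delta(M(-102,0,200))"
```

```text
pos [411.4 -88.2 313.6] d cm [  3.41   0.58 -11.36] rot [-0.049 -0.071 -0.034] F [-1.1  0.5  0.3] q [-0.45  0.32  0.82  1.95 -0.28  1.08  2.07] t 3.3 w -0.4
```

>>> servo_tool:
  increments:
    - {"dx": 3.4, "dy": 0.6, "dz": -11.4, "ax": -0.049, "ay": -0.071, "az": -0.034, "claw": 1}
    - {"dx": 3.4, "dy": 0.6, "dz": -11.4, "ax": -0.049, "ay": -0.071, "az": -0.034, "claw": 1}
    - {"dx": 3.4, "dy": 0.6, "dz": -11.4, "ax": -0.049, "ay": -0.071, "az": -0.034, "claw": 1}
    - {"dx": 3.4, "dy": 0.6, "dz": -11.4, "ax": -0.049, "ay": -0.071, "az": -0.034, "claw": 1}
    - {"dx": 3.4, "dy": 0.6, "dz": -11.4, "ax": -0.049, "ay": -0.071, "az": -0.034, "claw": 1}

```text
clock: 3.72
eef_pos: [442.3, -83.0, 197.3]
tool_rot: [-1.571, 0.008, -0.049]
force: [1.0, -0.1, -0.0]
width: -0.2
```

```bash

python3 -c "
from h import *
delta(M(-102,0,41))"
```

```text
pos [442.3 -83.  197.3] d cm [  0.32   0.06 -15.63] rot [ 0.    -0.009  0.004] F [ 1.  -0.1 -0. ] q [-0.37  0.49  0.71  2.1  -0.47  0.73  2.16] t 3.72 w -0.2
```

>>> servo_tool:
  increments:
    - {"dx": 0, "dy": 0, "dz": -4, "ax": 0, "ay": 0, "az": 0, "claw": 1}
    - {"dx": 0, "dy": 0, "dz": -8, "ax": 0, "ay": 0, "az": 0, "claw": 1}
    - {"dx": 0, "dy": 0, "dz": -11, "ax": 0, "ay": 0, "az": 0, "claw": 1}
    - {"dx": 0, "dy": 0, "dz": -14, "ax": 0, "ay": 0, "az": 0, "claw": 1}
    - {"dx": 0, "dy": 0, "dz": -15.8, "ax": 0, "ay": 0, "az": 0, "claw": 1}
    - {"dx": 0, "dy": 0, "dz": -15.8, "ax": 0, "ay": 0, "az": 0, "claw": 1}
    - {"dx": 0, "dy": 0, "dz": -15.8, "ax": 0, "ay": 0, "az": 0, "claw": 1}

```text
clock: 4.3
eef_pos: [445.3, -84.1, 42.4]
tool_rot: [-1.571, 0.001, -0.049]
force: [0.1, 0.4, 0.6]
width: 0.3
```

```bash

python3 -c "
from h import *
delta(M(-102,0,41))
snap('side','side2')
a=cv2.imread('pics/side2.png')[180:310,210:380];cv2.imwrite('pics/side2z.png',cv2.resize(a,None,fx=4.5,fy=4.5,interpolation=2))"
```

```text
pos [445.3 -84.1  42.4] d cm [ 0.02  0.17 -0.14] rot [ 0.    -0.001  0.004] F [0.1 0.4 0.6] q [-0.11  0.74  0.35  2.2  -0.79  0.33  2.44] t 4.3 w 0.3
```

View pics/side2z.png

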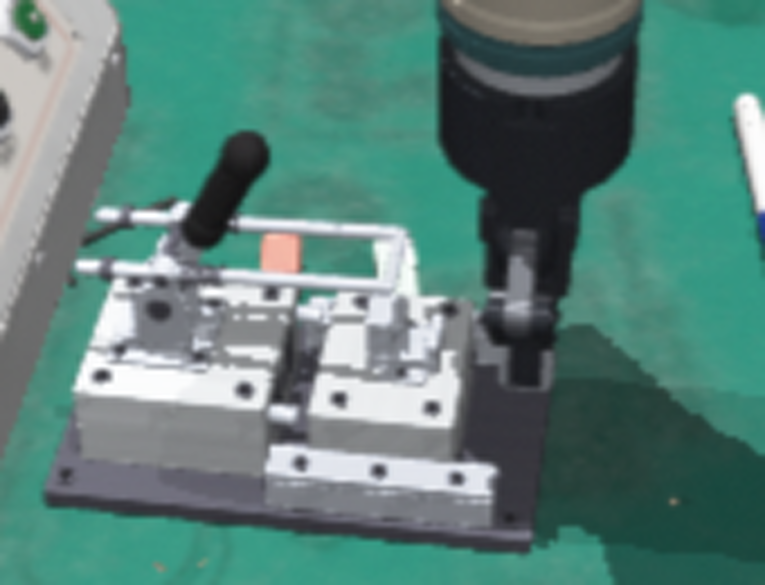

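>>> servo_tool:
  increments:
    - {"dx": 0.8, "dy": 0.1, "dz": 0, "ax": 0, "ay": 0, "az": 0, "claw": 1}
    - {"dx": 1.1, "dy": 0.1, "dz": 0, "ax": 0, "ay": 0, "az": 0, "claw": 1}
    - {"dx": 1.3, "dy": 0.1, "dz": 0, "ax": 0, "ay": 0, "az": 0, "claw": 1}
    - {"dx": 1.5, "dy": 0.1, "dz": 0, "ax": 0, "ay": 0, "az": 0, "claw": 1}
    - {"dx": 1.7, "dy": 0.1, "dz": 0, "ax": 0, "ay": 0, "az": 0, "claw": 1}

```text
clock: 4.77
eef_pos: [460.3, -82.1, 41.2]
tool_rot: [-1.571, 0.005, -0.048]
force: [-6.6, 0.4, 4.9]
width: 0.2
```

>>> servo_tool:
  increments:
    - {"dx": 0.1, "dy": 0, "dz": 0, "ax": 0, "ay": 0, "az": 0, "claw": 1}
    - {"dx": 0.2, "dy": 0, "dz": 0, "ax": 0, "ay": 0, "az": 0, "claw": 1}
    - {"dx": 0.3, "dy": 0, "dz": 0, "ax": 0, "ay": 0, "az": 0, "claw": 1}

```text
clock: 5.02
eef_pos: [461.8, -82.1, 40.8]
tool_rot: [-1.57, 0.007, -0.049]
force: [-6.1, -0.5, 4.4]
width: 0.3
```

>>> servo_tool:
  increments:
    - {"dx": 0.15, "dy": 0, "dz": 0, "ax": 0, "ay": 0, "az": 0, "claw": 1}
    - {"dx": 0.3, "dy": 0, "dz": 0, "ax": 0, "ay": 0, "az": 0, "claw": 1}
    - {"dx": 0.45, "dy": -0.02, "dz": 0, "ax": 0, "ay": 0, "az": 0, "claw": 1}
    - {"dx": 0.6, "dy": -0.03, "dz": 0, "ax": 0, "ay": 0, "az": 0, "claw": 1}
    - {"dx": 0.75, "dy": -0.03, "dz": 0, "ax": 0, "ay": 0, "az": 0, "claw": 1}
    - {"dx": 0.9, "dy": -0.04, "dz": 0, "ax": 0, "ay": 0, "az": 0, "claw": 1}

```text
clock: 5.52
eef_pos: [470.8, -82.6, 40.8]
tool_rot: [-1.57, 0.007, -0.049]
force: [-7.3, -0.0, 4.5]
width: 0.5
```

>>> servo_tool:
  increments:
    - {"dx": 0.1, "dy": 0, "dz": 0, "ax": 0, "ay": 0, "az": 0, "claw": 1}
    - {"dx": 0.2, "dy": 0, "dz": 0, "ax": 0, "ay": 0, "az": 0, "claw": 1}
    - {"dx": 0.3, "dy": 0, "dz": 0, "ax": 0, "ay": 0, "az": 0, "claw": 1}

```text
clock: 5.77
eef_pos: [473.8, -82.8, 40.8]
tool_rot: [-1.571, 0.007, -0.049]
force: [-6.0, -0.8, 5.5]
width: 0.1
```

>>> servo_tool:
  increments:
    - {"dx": 0.08, "dy": 0, "dz": 0, "ax": 0, "ay": 0, "az": 0, "claw": 1}
    - {"dx": 0.16, "dy": 0, "dz": 0, "ax": 0, "ay": 0, "az": 0, "claw": 1}

```text
clock: 5.93
eef_pos: [475.4, -82.8, 40.7]
tool_rot: [-1.571, 0.007, -0.049]
force: [-6.7, -0.4, 4.9]
width: 0.0
```

>>> servo_tool:
  increments:
    - {"dx": 0.08, "dy": 0, "dz": 0, "ax": 0, "ay": 0, "az": 0, "claw": 1}
    - {"dx": 0.16, "dy": 0, "dz": 0, "ax": 0, "ay": 0, "az": 0, "claw": 1}

```text
clock: 6.1
eef_pos: [477.0, -82.9, 40.7]
tool_rot: [-1.571, 0.007, -0.049]
force: [-6.2, 0.6, 5.1]
width: 0.1
```

>>> servo_tool:
  increments:
    - {"dx": 0.05, "dy": 0, "dz": 0, "ax": 0, "ay": 0, "az": 0, "claw": 1}
    - {"dx": 0.1, "dy": 0, "dz": 0, "ax": 0, "ay": 0, "az": 0, "claw": 1}

```text
clock: 6.27
eef_pos: [477.7, -82.9, 40.7]
tool_rot: [-1.571, 0.008, -0.049]
force: [-7.2, -0.8, 6.1]
width: 0.0
```

>>> servo_tool:
  increments:
    - {"dx": 0.05, "dy": 0, "dz": 0, "ax": 0, "ay": 0, "az": 0, "claw": 1}
    - {"dx": 0.1, "dy": 0, "dz": 0, "ax": 0, "ay": 0, "az": 0, "claw": 1}

```text
clock: 6.43
eef_pos: [477.7, -82.9, 40.7]
tool_rot: [-1.57, 0.009, -0.049]
force: [-9.5, -2.2, 7.6]
width: 0.2
```

```bash

python3 -c "
from h import *
delta(M(-102,0,41))
snap('side','side3');snap('top','top3')
a=cv2.imread('pics/side3.png')[180:310,210:380];cv2.imwrite('pics/side3z.png',cv2.resize(a,None,fx=4.5,fy=4.5,interpolation=2))"
```

```text
pos [477.7 -82.9  40.7] d cm [-3.22  0.05  0.03] rot [-0.001 -0.009  0.004] F [-9.5 -2.2  7.6] q [-0.15  0.77  0.41  2.11 -0.76  0.41  2.38] t 6.43 w 0.2
```

View pics/side3z.png

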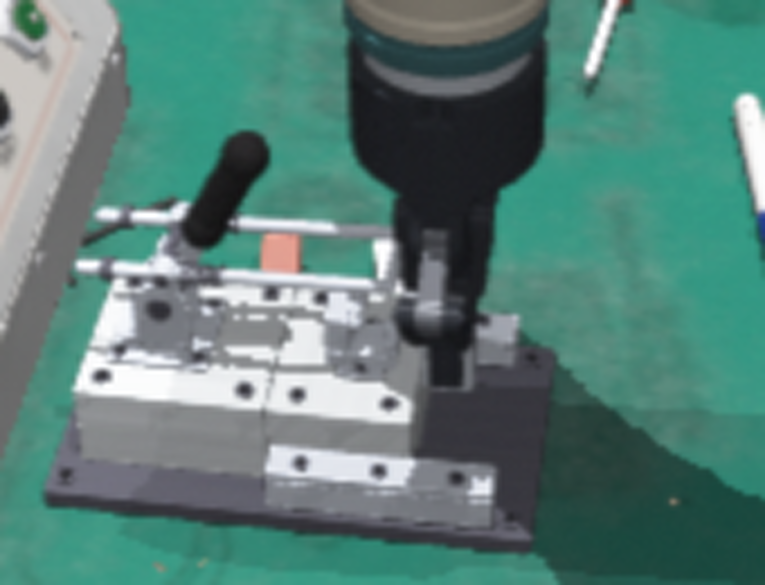

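>>> servo_tool:
  increments:
    - {"dx": -1, "dy": 0, "dz": 0, "ax": 0, "ay": 0, "az": 0, "claw": 1}
    - {"dx": -3, "dy": 0, "dz": 0, "ax": 0, "ay": 0, "az": 0, "claw": 1}
    - {"dx": -3.5, "dy": 0, "dz": 2, "ax": 0, "ay": 0, "az": 0, "claw": 1}
    - {"dx": -3.5, "dy": 0, "dz": 6, "ax": 0, "ay": 0, "az": 0, "claw": 1}
    - {"dx": -3.5, "dy": 0, "dz": 10, "ax": 0, "ay": 0, "az": 0, "claw": 1}
    - {"dx": -3.5, "dy": 0, "dz": 14, "ax": 0, "ay": 0, "az": 0, "claw": 1}
    - {"dx": -3.5, "dy": 0, "dz": 18, "ax": 0, "ay": 0, "az": 0, "claw": 1}
    - {"dx": -3.5, "dy": 0, "dz": 20, "ax": 0, "ay": 0, "az": 0, "claw": 1}

```text
clock: 7.2
eef_pos: [448.5, -83.9, 245.0]
tool_rot: [-1.572, -0.003, -0.049]
force: [1.1, 0.2, 0.3]
width: -0.1
```

>>> servo_tool:
  increments:
    - {"dx": 4, "dy": -0.2, "dz": 1, "ax": 0, "ay": 0, "az": 0, "claw": 0}
    - {"dx": 8, "dy": -0.4, "dz": 1, "ax": 0, "ay": 0, "az": 0, "claw": -1}
    - {"dx": 12, "dy": -0.6, "dz": 1, "ax": 0, "ay": 0, "az": 0, "claw": -1}
    - {"dx": 16, "dy": -0.8, "dz": 1, "ax": 0, "ay": 0, "az": 0, "claw": -1}
    - {"dx": 18, "dy": -0.8, "dz": 1, "ax": 0, "ay": 0, "az": 0, "claw": -1}
    - {"dx": 18, "dy": -0.8, "dz": 1, "ax": 0, "ay": 0, "az": 0, "claw": -1}

```text
clock: 7.7
eef_pos: [631.1, -90.2, 249.9]
tool_rot: [-1.573, -0.0, -0.045]
force: [-1.0, 0.3, 0.4]
width: 71.9
```

```bash

python3 -c "
from h import *
delta(M(70,0,240))
im=snap('wrist','wrist4');snap('side','side4');print(-im['R'].T@im['t'])
a=cv2.imread('pics/side4.png')[180:310,210:380];cv2.imwrite('pics/side4z.png',cv2.resize(a,None,fx=4.5,fy=4.5,interpolation=2))"
```

```text
pos [631.1 -90.2 249.9] d cm [-1.38  0.01 -0.99] rot [ 0.002 -0.    -0.   ] F [-1.   0.3  0.4] q [-0.31  0.69  0.73  1.55 -0.49  1.1   2.06] t 7.7 w 71.9
[553.44202913 -86.35170325 391.30322401]
```

View pics/wrist4.png

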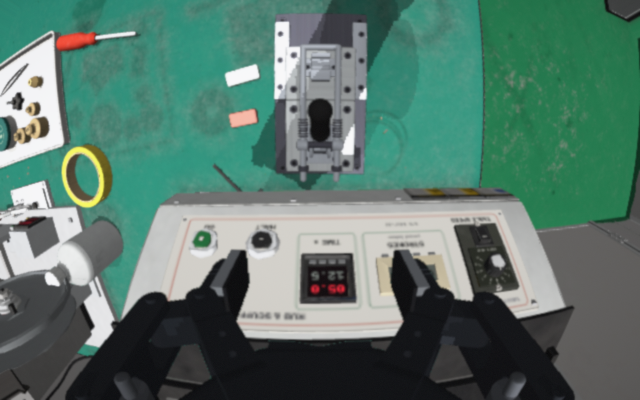

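View pics/side4z.png

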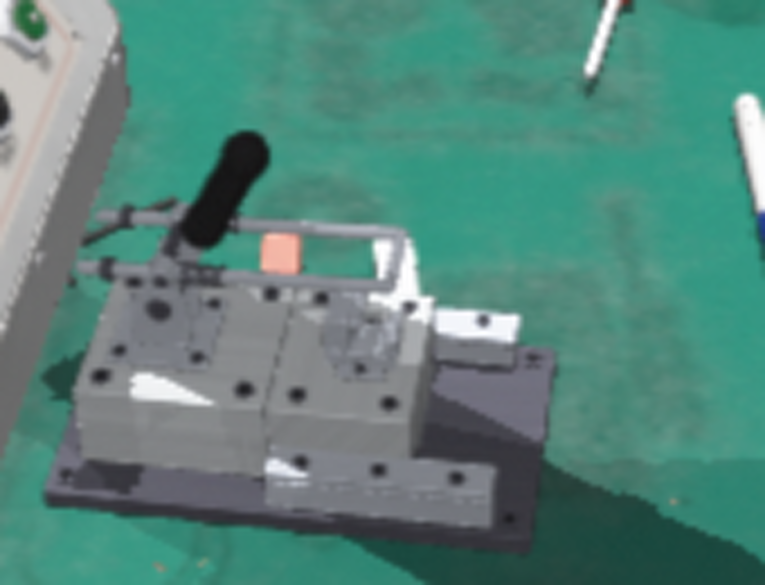

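>>> servo_tool:
  increments:
    - {"dx": -2, "dy": 0, "dz": -3, "ax": 0, "ay": 0, "az": 0, "claw": -1}
    - {"dx": -2.5, "dy": 0.1, "dz": -7, "ax": 0, "ay": 0, "az": 0, "claw": -1}
    - {"dx": -2.5, "dy": 0.1, "dz": -7, "ax": 0, "ay": 0, "az": 0, "claw": -1}
    - {"dx": -2.5, "dy": 0.1, "dz": -7, "ax": 0, "ay": 0, "az": 0, "claw": -1}

```text
clock: 8.13
eef_pos: [599.9, -89.3, 180.3]
tool_rot: [-1.571, 0.006, -0.049]
force: [0.3, -0.0, 1.7]
width: 85.4
```

```bash

python3 -c "
from h import *
delta(M(70,0,240))
im=snap('wrist','wrist5');print(-im['R'].T@im['t'])
a=cv2.imread('pics/wrist5.png')[20:220,220:420];cv2.imwrite('pics/wrist5z.png',cv2.resize(a,None,fx=3,fy=3,interpolation=2))"
```

```text
pos [599.9 -89.3 180.3] d cm [ 1.75 -0.09  5.97] rot [-0.001 -0.006  0.004] F [ 0.3 -0.   1.7] q [-0.3   0.72  0.68  1.7  -0.55  0.92  2.13] t 8.13 w 85.4
[523.08666855 -85.50781921 322.17417989]
```

View pics/wrist5z.png

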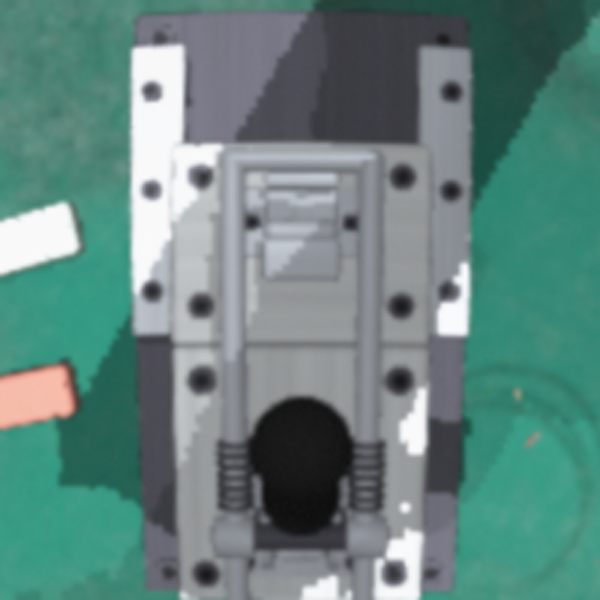

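```bash

python3 -c "
from h import *
np.set_printoptions(precision=1,suppress=True)
a=cv2.imread('pics/wrist5.png')[60:120,285:355];cv2.imwrite('pics/wrist5zz.png',cv2.resize(a,None,fx=9,fy=9,interpolation=2))
im=load('wrist5')
def inM(p):
    d=p-np.array([547.4,-87,0]);c,s=np.cos(-.045),np.sin(-.045);return np.array([c*d[0]+s*d[1],-s*d[0]+c*d[1],p[2]])
Z=lambda u,v,z:print(u,v,z,inM(onz(im,220+u/3,20+v/3,z,True)))
print('part');Z(300,345,52);Z(175,345,52);Z(428,345,52)
print('front');Z(180,144,52);Z(425,147,52)
print('bar out/in');[Z(300,v,z) for z in(101,105) for v in(152,170)]
print('bar side out');Z(221,160,104);Z(380,160,104)
print('pin block');Z(233,538,101);Z(368,538,101)
print('bead');Z(300,448,153)
"
```

```text
part
300 345 52 [ 0.   0.8 52. ]
175 345 52 [ -0.5 -35.6  52. ]
428 345 52 [-0.2 38.1 52. ]
front
180 144 52 [-59.4 -33.3  52. ]
425 147 52 [-58.4  36.8  52. ]
bar out/in
300 152 101 [-50.5   0.9 101. ]
300 170 101 [-46.2   0.9 101. ]
300 152 105 [-50.1   0.9 105. ]
300 170 105 [-45.8   0.8 105. ]
bar side out
221 160 104 [-48.5 -17.3 104. ]
380 160 104 [-48.4  19.3 104. ]
pin block
233 538 101 [ 43.4 -16.1 101. ]
368 538 101 [ 43.6  17.5 101. ]
bead
300 448 153 [ 10.1   0.6 153. ]
```

View pics/wrist5zz.png

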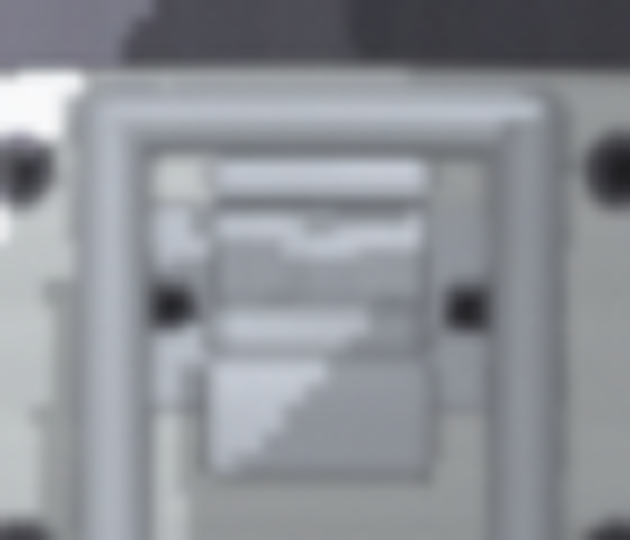

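```bash

python3 -c "
from h import *
np.set_printoptions(precision=1,suppress=True)
im=load('wrist5')
def inM(p):
    d=p-np.array([547.4,-87,0]);c,s=np.cos(-.045),np.sin(-.045);return np.array([c*d[0]+s*d[1],-s*d[0]+c*d[1],p[2]])
for v in (157,200,210,232,255,305,355,480):
  print(v,[inM(onz(im,285+320/9,60+v/9,z,True))[0].round(1) for z in(52,60,68,72,75,78)])
"
```

```text
157 [np.float64(-50.3), np.float64(-49.6), np.float64(-48.8), np.float64(-48.4), np.float64(-48.1), np.float64(-47.8)]
200 [np.float64(-46.1), np.float64(-45.5), np.float64(-44.9), np.float64(-44.5), np.float64(-44.3), np.float64(-44.0)]
210 [np.float64(-45.2), np.float64(-44.6), np.float64(-43.9), np.float64(-43.6), np.float64(-43.4), np.float64(-43.2)]
232 [np.float64(-43.0), np.float64(-42.5), np.float64(-41.9), np.float64(-41.6), np.float64(-41.4), np.float64(-41.2)]
255 [np.float64(-40.8), np.float64(-40.3), np.float64(-39.8), np.float64(-39.6), np.float64(-39.4), np.float64(-39.2)]
305 [np.float64(-35.9), np.float64(-35.6), np.float64(-35.2), np.float64(-35.1), np.float64(-34.9), np.float64(-34.8)]
355 [np.float64(-31.1), np.float64(-30.9), np.float64(-30.7), np.float64(-30.6), np.float64(-30.5), np.float64(-30.4)]
480 [np.float64(-19.0), np.float64(-19.1), np.float64(-19.3), np.float64(-19.4), np.float64(-19.4), np.float64(-19.5)]
```

```bash

python3 -c "
from h import *
delta(M(-33,.4,180),-.2)
delta(M(-33,.4,90),-.2)
"
```

```text
pos [602.  -90.1 182.1] d cm [-8.75  0.5  -0.21] rot [-0.008 -0.202  0.003] F [0.4 0.3 0.7] q [-0.3   0.72  0.68  1.7  -0.55  0.92  2.13] t 8.18 w 85.4
pos [602.  -90.1 182.1] d cm [-8.75  0.5  -9.21] rot [-0.008 -0.202  0.003] F [0.4 0.3 0.7] q [-0.3   0.72  0.68  1.7  -0.55  0.92  2.13] t 8.18 w 85.4
```

>>> servo_tool:
  increments:
    - {"dx": -4, "dy": 0.2, "dz": 0, "ax": 0, "ay": -0.08, "az": 0, "claw": -1}
    - {"dx": -7, "dy": 0.4, "dz": 0, "ax": 0, "ay": -0.14, "az": 0, "claw": -1}
    - {"dx": -8.8, "dy": 0.5, "dz": -0.2, "ax": -0.008, "ay": -0.2, "az": 0, "claw": -1}
    - {"dx": -8.8, "dy": 0.5, "dz": -0.2, "ax": -0.008, "ay": -0.2, "az": 0, "claw": -1}
    - {"dx": -8.8, "dy": 0.5, "dz": -0.2, "ax": -0.008, "ay": -0.2, "az": 0, "claw": -1}
    - {"dx": -8.8, "dy": 0.5, "dz": -0.2, "ax": -0.008, "ay": -0.2, "az": 0, "claw": -1}

```text
clock: 8.68
eef_pos: [516.7, -85.6, 181.4]
tool_rot: [-1.57, -0.204, -0.048]
force: [0.4, 0.1, -0.2]
width: 85.2
```

```bash

python3 -c "
from h import *
delta(M(-33,.4,90),-.2)
"
```

```text
pos [516.7 -85.6 181.4] d cm [-0.23  0.05 -9.14] rot [-0.001  0.004  0.003] F [ 0.4  0.1 -0.2] q [-0.29  0.51  0.59  2.12 -0.7   0.48  2.34] t 8.68 w 85.2
```

>>> servo_tool:
  increments:
    - {"dx": -0.2, "dy": 0, "dz": -3, "ax": 0, "ay": 0, "az": 0, "claw": -1}
    - {"dx": -0.2, "dy": 0, "dz": -5, "ax": 0, "ay": 0, "az": 0, "claw": -1}
    - {"dx": -0.2, "dy": 0, "dz": -6.6, "ax": 0, "ay": 0, "az": 0, "claw": -1}
    - {"dx": -0.2, "dy": 0, "dz": -6.6, "ax": 0, "ay": 0, "az": 0, "claw": -1}
    - {"dx": -0.2, "dy": 0, "dz": -6.6, "ax": 0, "ay": 0, "az": 0, "claw": -1}

```text
clock: 9.1
eef_pos: [513.9, -85.6, 113.2]
tool_rot: [-1.57, -0.199, -0.048]
force: [-0.6, 0.1, 0.7]
width: 85.7
```

```bash

python3 -c "
from h import *
delta(M(-33,.4,90),-.2)
snap('side','side6');snap('top','top6');snap('wrist','wrist6')
a=cv2.imread('pics/side6.png')[150:310,210:380];cv2.imwrite('pics/side6z.png',cv2.resize(a,None,fx=3.7,fy=3.7,interpolation=2))
a=cv2.imread('pics/top6.png')[130:250,170:310];cv2.imwrite('pics/top6z.png',cv2.resize(a,None,fx=5,fy=5,interpolation=2))
"
```

```text
pos [513.9 -85.6 113.2] d cm [ 0.06  0.05 -2.32] rot [-0.001 -0.001  0.003] F [-0.6  0.1  0.7] q [-0.13  0.6   0.37  2.18 -0.88  0.3   2.51] t 9.1 w 85.7
```

View pics/side6z.png

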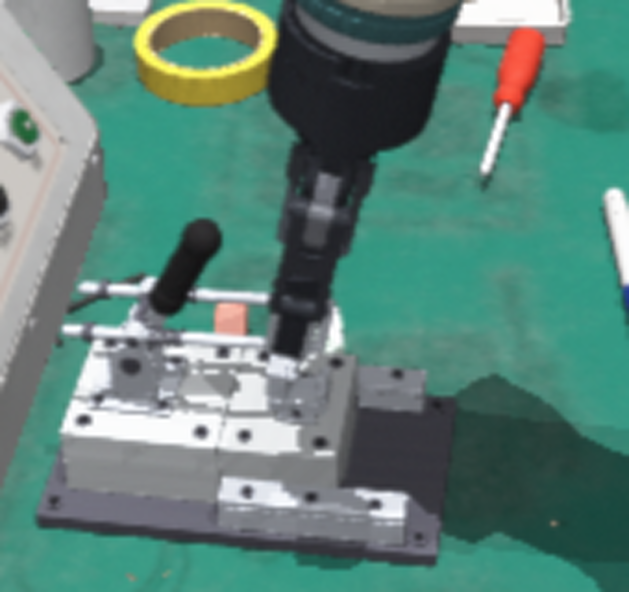

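View pics/wrist6.png

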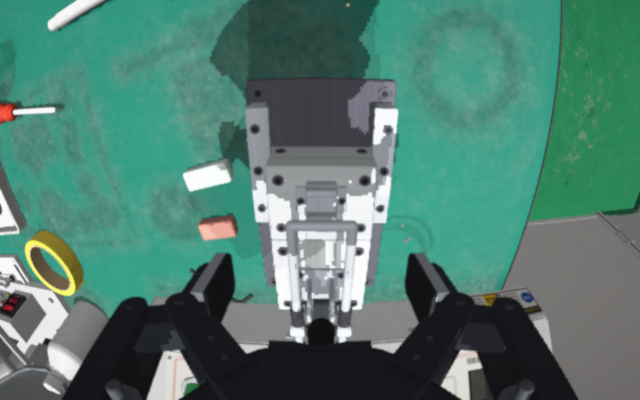

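```bash

python3 -c "
from h import *
delta(M(-34.6,.4,90),-.1)
"
```

```text
pos [513.7 -85.4 114.2] d cm [-0.08  0.04 -2.42] rot [0.005 0.101 0.003] F [ 0.3 -0.3  0.2] q [-0.14  0.6   0.37  2.18 -0.88  0.3   2.51] t 9.25 w 85.6
```

>>> servo_tool:
  increments:
    - {"dx": -0.1, "dy": 0, "dz": -1, "ax": 0.005, "ay": 0.1, "az": 0.003, "claw": -1}
    - {"dx": -0.1, "dy": 0, "dz": -2, "ax": 0.005, "ay": 0.1, "az": 0.003, "claw": -1}
    - {"dx": -0.1, "dy": 0, "dz": -2.4, "ax": 0.005, "ay": 0.1, "az": 0.003, "claw": -1}
    - {"dx": -0.1, "dy": 0, "dz": -2.4, "ax": 0.005, "ay": 0.1, "az": 0.003, "claw": -1}

```text
clock: 9.58
eef_pos: [510.9, -84.4, 88.8]
tool_rot: [-1.57, -0.098, -0.044]
force: [-0.3, -0.5, 0.3]
width: 85.4
```

```bash

python3 -c "
from h import *
delta(M(-34.6,.4,90),-.1)
snap('side','side7');snap('wrist','wrist7')
a=cv2.imread('pics/side7.png')[150:310,210:380];cv2.imwrite('pics/side7z.png',cv2.resize(a,None,fx=3.7,fy=3.7,interpolation=2))
a=cv2.imread('pics/wrist7.png')[120:400,160:480];cv2.imwrite('pics/wrist7z.png',cv2.resize(a,None,fx=2,fy=2,interpolation=2))
"
```

```text
pos [510.9 -84.4  88.8] d cm [ 0.19 -0.07  0.12] rot [-0.001 -0.002 -0.001] F [-0.3 -0.5  0.3] q [-0.2   0.69  0.47  2.11 -0.81  0.43  2.44] t 9.58 w 85.4
```

View pics/side7z.png

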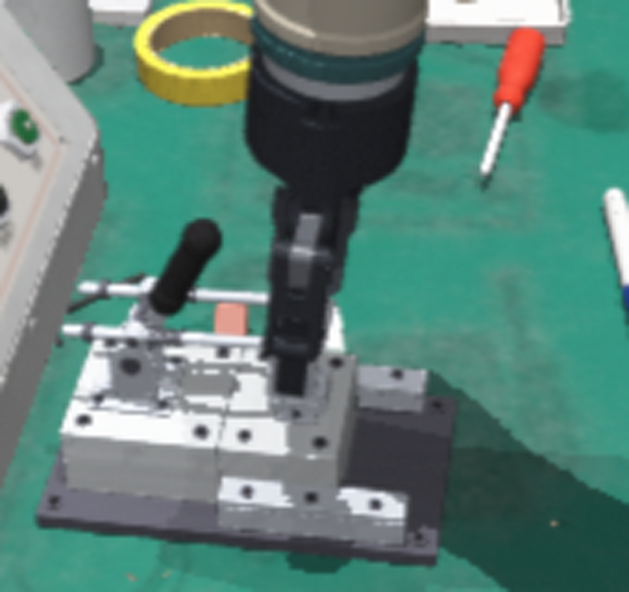

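View pics/wrist7z.png

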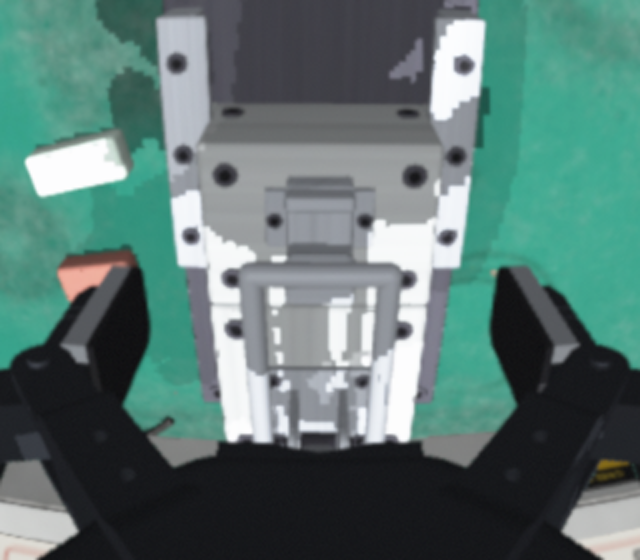

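>>> servo_tool:
  increments:
    - {"dx": 0, "dy": 0, "dz": 0, "ax": 0, "ay": 0, "az": 0, "claw": 0}
    - {"dx": 0, "dy": 0, "dz": 0, "ax": 0, "ay": 0, "az": 0, "claw": 0.2}
    - {"dx": 0, "dy": 0, "dz": 0, "ax": 0, "ay": 0, "az": 0, "claw": 0.5}
    - {"dx": 0, "dy": 0, "dz": 0, "ax": 0, "ay": 0, "az": 0, "claw": 1}
    - {"dx": 0, "dy": 0, "dz": 0, "ax": 0, "ay": 0, "az": 0, "claw": 1}
    - {"dx": 0, "dy": 0, "dz": 0, "ax": 0, "ay": 0, "az": 0, "claw": 1}

```text
clock: 10.18
eef_pos: [510.9, -84.9, 89.1]
tool_rot: [-1.569, -0.098, -0.045]
force: [-0.0, -0.1, 1.3]
width: 35.8
```

```bash

python3 -c "
from h import *
delta(M(-34.6,.4,90),-.1)
snap('side','side8');snap('wrist','wrist8')
a=cv2.imread('pics/side8.png')[190:310,210:340];cv2.imwrite('pics/side8z.png',cv2.resize(a,None,fx=5,fy=5,interpolation=2))
a=cv2.imread('pics/wrist8.png')[120:400,160:480];cv2.imwrite('pics/wrist8z.png',cv2.resize(a,None,fx=2,fy=2,interpolation=2))
"
```

```text
pos [510.9 -84.9  89.1] d cm [ 0.2  -0.02  0.09] rot [-0.002 -0.002  0.   ] F [-0.  -0.1  1.3] q [-0.2   0.69  0.47  2.11 -0.81  0.43  2.44] t 10.18 w 35.8
```

View pics/side8z.png

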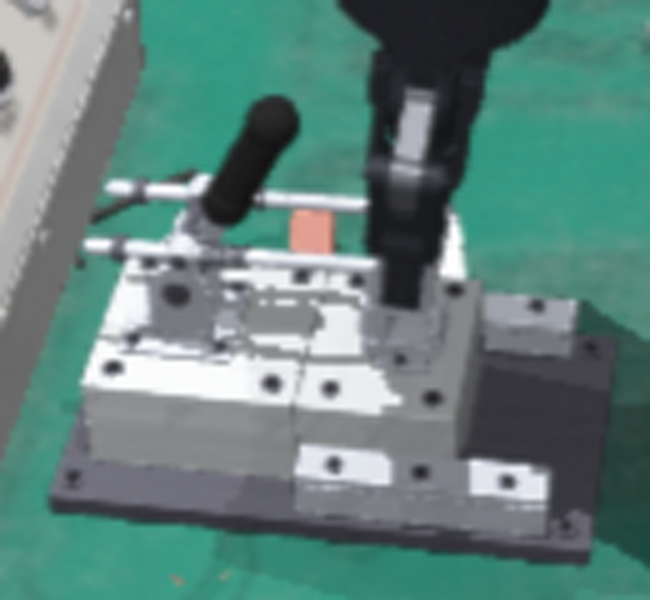

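View pics/wrist8z.png

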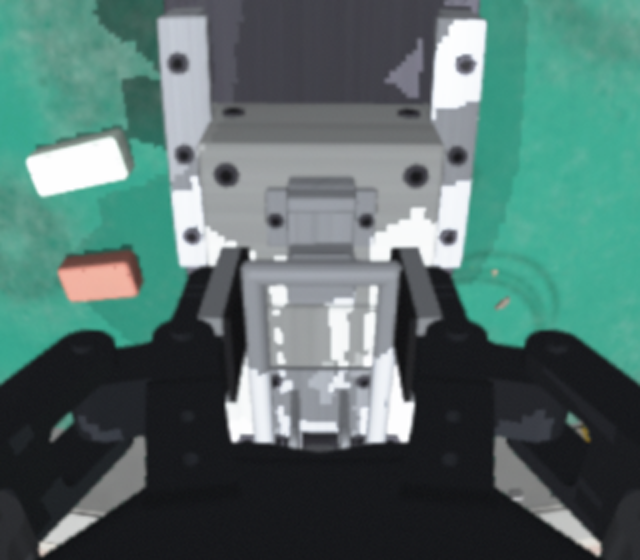

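>>> servo_tool:
  increments:
    - {"dx": 0.15, "dy": 0, "dz": 0, "ax": 0, "ay": 0, "az": 0, "claw": 1}
    - {"dx": 0.3, "dy": 0, "dz": -0.2, "ax": 0, "ay": 0, "az": 0, "claw": 1}
    - {"dx": 0.36, "dy": -0.02, "dz": -0.5, "ax": 0, "ay": 0, "az": 0, "claw": 1}
    - {"dx": 0.39, "dy": -0.02, "dz": -0.8, "ax": 0, "ay": 0, "az": 0, "claw": 1}
    - {"dx": 0.42, "dy": -0.02, "dz": -1.1, "ax": 0, "ay": 0, "az": 0, "claw": 1}
    - {"dx": 0.46, "dy": -0.02, "dz": -1.46, "ax": 0, "ay": 0, "az": 0, "claw": 1}

```text
clock: 10.78
eef_pos: [512.6, -84.8, 73.8]
tool_rot: [-1.568, -0.093, -0.046]
force: [-8.8, 0.4, 6.4]
width: 35.6
```

```bash

python3 -c "
from h import *
delta(M(-34.6,.4,90),-.1)
snap('side','side9');snap('wrist','wrist9')
a=cv2.imread('pics/side9.png')[190:310,210:340];cv2.imwrite('pics/side9z.png',cv2.resize(a,None,fx=5,fy=5,interpolation=2))
a=cv2.imread('pics/wrist9.png')[120:400,160:480];cv2.imwrite('pics/wrist9z.png',cv2.resize(a,None,fx=2,fy=2,interpolation=2))
"
```

```text
pos [512.6 -84.8  73.8] d cm [ 0.02 -0.03  1.62] rot [-0.003 -0.007  0.   ] F [-8.8  0.4  6.4] q [-0.18  0.71  0.44  2.1  -0.84  0.4   2.46] t 10.78 w 35.6
```

View pics/side9z.png

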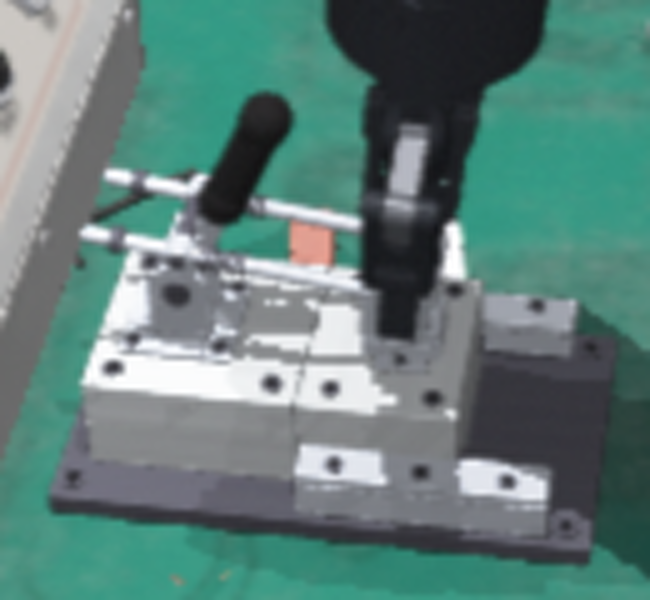

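View pics/wrist9z.png

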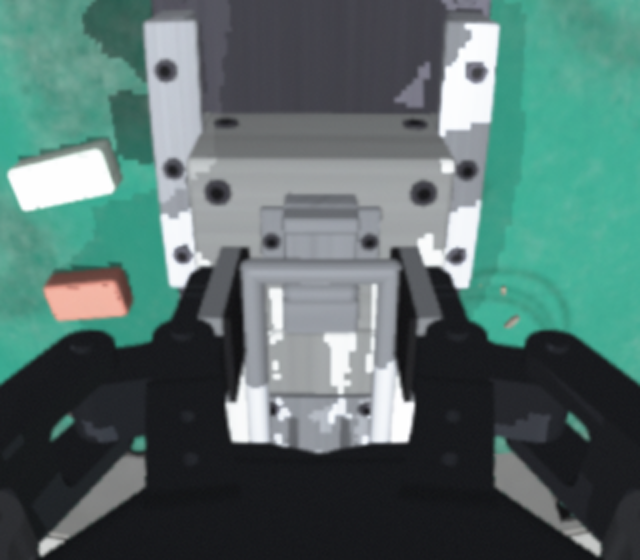

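>>> servo_tool:
  increments:
    - {"dx": 0.2, "dy": 0, "dz": 0, "ax": 0, "ay": 0, "az": 0, "claw": 1}
    - {"dx": 0.35, "dy": 0, "dz": -0.1, "ax": 0, "ay": 0, "az": 0, "claw": 1}
    - {"dx": 0.42, "dy": 0, "dz": -0.3, "ax": 0, "ay": 0, "az": 0, "claw": 1}
    - {"dx": 0.46, "dy": 0, "dz": -0.5, "ax": 0, "ay": 0, "az": 0, "claw": 1}
    - {"dx": 0.5, "dy": 0, "dz": -0.7, "ax": 0, "ay": 0, "az": 0, "claw": 1}

```text
clock: 11.3
eef_pos: [518.4, -85.1, 67.0]
tool_rot: [-1.569, -0.094, -0.046]
force: [-6.0, 0.6, 5.9]
width: 35.5
```

```bash

python3 -c "
from h import *
delta(M(-34.6,.4,90),-.1)
snap('side','side10');snap('wrist','wrist10')
a=cv2.imread('pics/wrist10.png')[120:400,160:480];cv2.imwrite('pics/wrist10z.png',cv2.resize(a,None,fx=2,fy=2,interpolation=2))
"
```

```text
pos [518.4 -85.1  67. ] d cm [-0.56  0.01  2.3 ] rot [-0.002 -0.005  0.001] F [-6.   0.6  5.9] q [-0.17  0.73  0.43  2.09 -0.85  0.39  2.47] t 11.3 w 35.5
```

View pics/wrist10z.png

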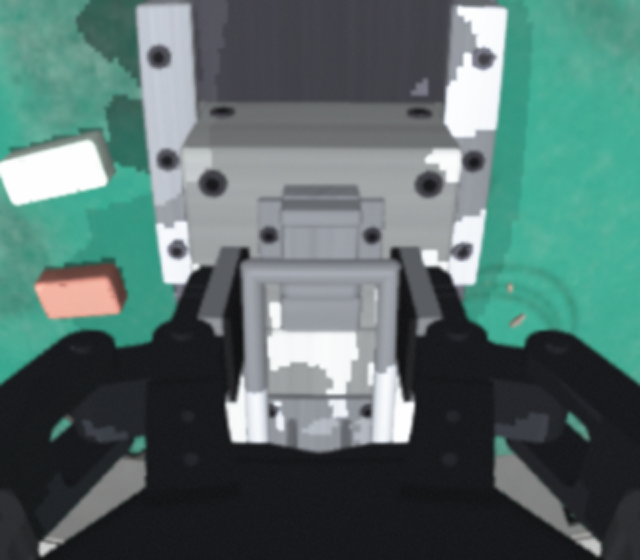

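```bash
cat >> h.py <<'E'
from scipy.optimize import brentq
def kin(G,g=81.,L=91.5):
    f=lambda a:np.hypot(48+26*np.cos(a)-G[0],76+26*np.sin(a)-G[1])-g
    a=brentq(f,np.radians(20),np.radians(130)); p=np.array([48+26*np.cos(a),76+26*np.sin(a)])
    return np.degrees(a),p,p+(np.array(G)-p)*L/g
def inM(p):
    d=p-np.array([547.4,-87,0]);c,s=np.cos(-.045),np.sin(-.045);return np.array([c*d[0]+s*d[1],-s*d[0]+c*d[1],p[2]])
E
python3 -c "
from h import *
np.set_printoptions(precision=1,suppress=True)
print(kin((-38,103.8)),kin((-30.5,81.7)))
im=load('wrist10')
for v in (262,280,283,297,322,200,212): print(v,[inM(onz(im,160+320/2,120+v/2,z,True))[0].round(1) for z in(60,68,72,75,78,82)])
"
```

```text
(np.float64(101.16031142852916), array([ 43. , 101.5]), array([-48.5, 104.1])) (np.float64(90.18726549892709), array([ 47.9, 102. ]), array([-40.7,  79.1]))
262 [np.float64(-30.9), np.float64(-35.9), np.float64(-38.5), np.float64(-40.4), np.float64(-42.3), np.float64(-44.8)]
280 [np.float64(-25.0), np.float64(-30.5), np.float64(-33.2), np.float64(-35.2), np.float64(-37.2), np.float64(-39.9)]
283 [np.float64(-24.1), np.float64(-29.5), np.float64(-32.2), np.float64(-34.3), np.float64(-36.3), np.float64(-39.1)]
297 [np.float64(-19.3), np.float64(-25.1), np.float64(-27.9), np.float64(-30.1), np.float64(-32.2), np.float64(-35.1)]
322 [np.float64(-10.5), np.float64(-16.7), np.float64(-19.9), np.float64(-22.2), np.float64(-24.5), np.float64(-27.7)]
200 [np.float64(-49.4), np.float64(-53.5), np.float64(-55.5), np.float64(-57.0), np.float64(-58.5), np.float64(-60.5)]
212 [np.float64(-46.0), np.float64(-50.2), np.float64(-52.3), np.float64(-53.9), np.float64(-55.5), np.float64(-57.6)]
```

>>> servo_tool:
  increments:
    - {"dx": -0.15, "dy": 0, "dz": -0.2, "ax": 0, "ay": 0, "az": 0, "claw": 1}
    - {"dx": -0.2, "dy": 0, "dz": -0.4, "ax": 0, "ay": 0, "az": 0, "claw": 1}
    - {"dx": -0.2, "dy": 0, "dz": -0.4, "ax": 0, "ay": 0, "az": 0, "claw": 1}

```text
clock: 11.65
eef_pos: [519.2, -85.2, 63.6]
tool_rot: [-1.57, -0.099, -0.045]
force: [-2.4, 0.1, 5.0]
width: 35.5
```

```bash

python3 -c "
from h import *
s=read_state();p=inM(s['eef_pos']);A=inM(np.array([510.9,-84.9,89.1]))
d=(p-A)[[0,2]];print(d,kin(np.array([-38,103.8])+d),s['force'])
"
```

```text
[  8.26881922 -25.48189962] (np.float64(90.59501238435816), array([ 47.7299968 , 101.99859801]), array([-39.77244454,  75.24840624])) [-2.37429718  0.13967054  5.04209861]
```

>>> servo_tool:
  increments:
    - {"dx": -0.1, "dy": 0, "dz": -0.15, "ax": 0, "ay": 0, "az": 0, "claw": 1}
    - {"dx": -0.15, "dy": 0, "dz": -0.3, "ax": 0, "ay": 0, "az": 0, "claw": 1}
    - {"dx": -0.2, "dy": 0, "dz": -0.4, "ax": 0, "ay": 0, "az": 0, "claw": 1}

```text
clock: 11.9
eef_pos: [519.3, -85.4, 60.4]
tool_rot: [-1.57, -0.103, -0.045]
force: [2.4, 2.2, 6.9]
width: 35.6
```

```bash
cat >> h.py <<'E'
def st():
    s=read_state();p=inM(s['eef_pos']);A=inM(np.array([510.9,-84.9,89.1]))
    d=(p-A)[[0,2]];a,b,c=kin(np.array([-38,103.8])+d);print('t',s['clock'],'d',d.round(1),'phi',a.round(1),'pin',b.round(1),'bar',c.round(1),'F',s['force'].round(1),'T',s['torque'].round(2))
E
python3 -c "
from h import *
st()
snap('side','side11');snap('wrist','wrist11')
a=cv2.imread('pics/wrist11.png')[120:400,160:480];cv2.imwrite('pics/wrist11z.png',cv2.resize(a,None,fx=2,fy=2,interpolation=2))
"
```

```text
t 11.9 d [  8.4 -28.7] phi 92.6 pin [ 46.8 102. ] bar [-39.5  71.6] F [2.4 2.2 6.9] T [ 0.36 -0.89  0.15]
```

View pics/wrist11z.png

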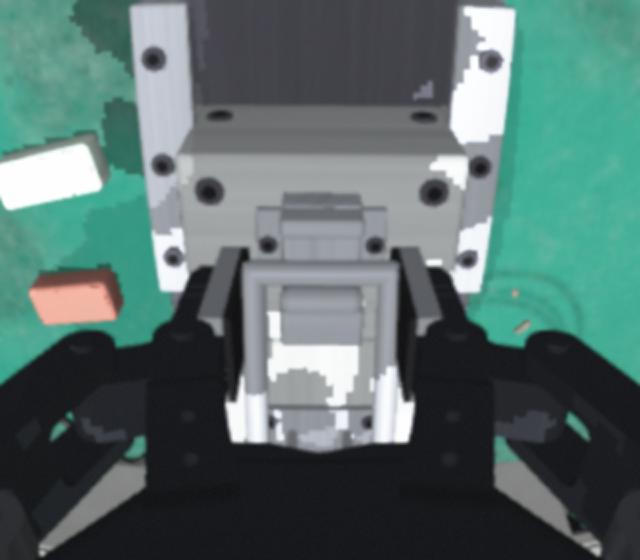

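```bash

python3 -c "
from h import *
im=load('wrist11')
for v in (195,208,236,262,285,290,300,312,343,408): print(v,[(z,inM(onz(im,160+320/2,120+v/2,z,True))[0].round(1)) for z in(52,60,63,68,72,75,78)])
a=cv2.imread('pics/wrist11.png')[210:300,280:360];cv2.imwrite('pics/wrist11zz.png',cv2.resize(a,None,fx=6.5,fy=6.5,interpolation=2))
"
```

```text
195 [(52, np.float64(-49.4)), (60, np.float64(-53.4)), (63, np.float64(-54.9)), (68, np.float64(-57.4)), (72, np.float64(-59.4)), (75, np.float64(-60.9)), (78, np.float64(-62.4))]
208 [(52, np.float64(-45.6)), (60, np.float64(-49.8)), (63, np.float64(-51.4)), (68, np.float64(-54.1)), (72, np.float64(-56.2)), (75, np.float64(-57.8)), (78, np.float64(-59.4))]
236 [(52, np.float64(-37.2)), (60, np.float64(-41.9)), (63, np.float64(-43.7)), (68, np.float64(-46.7)), (72, np.float64(-49.0)), (75, np.float64(-50.8)), (78, np.float64(-52.5))]
262 [(52, np.float64(-29.1)), (60, np.float64(-34.2)), (63, np.float64(-36.2)), (68, np.float64(-39.4)), (72, np.float64(-42.0)), (75, np.float64(-43.9)), (78, np.float64(-45.9))]
285 [(52, np.float64(-21.5)), (60, np.float64(-27.1)), (63, np.float64(-29.2)), (68, np.float64(-32.7)), (72, np.float64(-35.5)), (75, np.float64(-37.6)), (78, np.float64(-39.7))]
290 [(52, np.float64(-19.8)), (60, np.float64(-25.5)), (63, np.float64(-27.6)), (68, np.float64(-31.1)), (72, np.float64(-34.0)), (75, np.float64(-36.1)), (78, np.float64(-38.3))]
300 [(52, np.float64(-16.3)), (60, np.float64(-22.2)), (63, np.float64(-24.4)), (68, np.float64(-28.1)), (72, np.float64(-31.0)), (75, np.float64(-33.2)), (78, np.float64(-35.4))]
312 [(52, np.float64(-12.0)), (60, np.float64(-18.1)), (63, np.float64(-20.4)), (68, np.float64(-24.3)), (72, np.float64(-27.3)), (75, np.float64(-29.6)), (78, np.float64(-31.9))]
343 [(52, np.float64(-0.3)), (60, np.float64(-7.1)), (63, np.float64(-9.7)), (68, np.float64(-13.9)), (72, np.float64(-17.3)), (75, np.float64(-19.9)), (78, np.float64(-22.4))]
408 [(52, np.float64(27.8)), (60, np.float64(19.4)), (63, np.float64(16.2)), (68, np.float64(11.0)), (72, np.float64(6.8)), (75, np.float64(3.6)), (78, np.float64(0.5))]
```

View pics/wrist11zz.png

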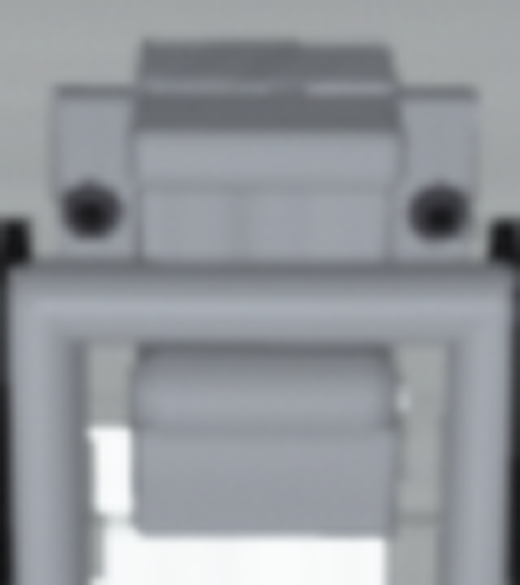

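>>> servo_tool:
  increments:
    - {"dx": -0.1, "dy": 0.05, "dz": -0.1, "ax": 0, "ay": 0, "az": 0, "claw": 1}
    - {"dx": -0.1, "dy": 0.05, "dz": -0.2, "ax": 0, "ay": 0, "az": 0, "claw": 1}
    - {"dx": -0.1, "dy": 0.05, "dz": -0.3, "ax": 0, "ay": 0, "az": 0, "claw": 1}

```text
clock: 12.25
eef_pos: [519.2, -85.5, 57.7]
tool_rot: [-1.571, -0.105, -0.045]
force: [2.3, 0.8, 7.9]
width: 35.5
```

```bash

python3 -c "
from h import *
st()
snap('wrist','wrist12')
a=cv2.imread('pics/wrist12.png')[210:300,280:360];cv2.imwrite('pics/wrist12zz.png',cv2.resize(a,None,fx=6.5,fy=6.5,interpolation=2))
"
```

```text
t 12.25 d [  8.3 -31.4] phi 95.0 pin [ 45.7 101.9] bar [-39.5  68.6] F [2.3 0.8 7.9] T [ 0.1  -1.08 -0.07]
```

View pics/wrist12zz.png

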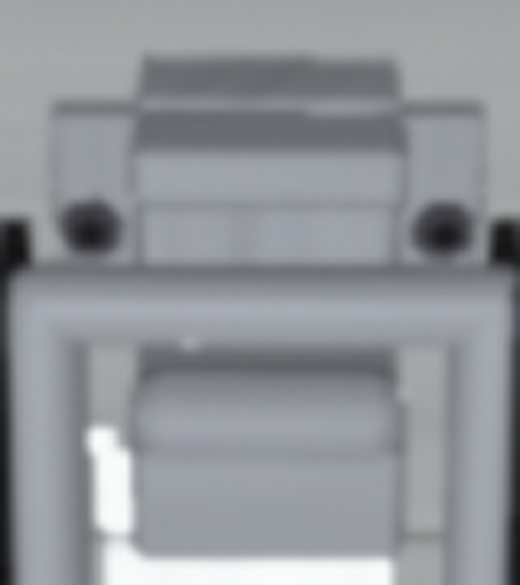

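>>> servo_tool:
  increments:
    - {"dx": 0.05, "dy": 0, "dz": -0.13, "ax": 0, "ay": 0, "az": 0, "claw": 1}
    - {"dx": 0.1, "dy": 0, "dz": -0.26, "ax": 0, "ay": 0, "az": 0, "claw": 1}
    - {"dx": 0.13, "dy": 0, "dz": -0.36, "ax": 0, "ay": 0, "az": 0, "claw": 1}

```text
clock: 12.55
eef_pos: [519.3, -85.1, 53.8]
tool_rot: [-1.571, -0.102, -0.045]
force: [0.7, 0.8, 6.3]
width: 35.6
```

```bash

python3 -c "
from h import *
st()
snap('wrist','wrist13')
a=cv2.imread('pics/wrist13.png')[210:300,280:360];cv2.imwrite('pics/wrist13zz.png',cv2.resize(a,None,fx=6.5,fy=6.5,interpolation=2))
"
```

```text
t 12.55 d [  8.4 -35.3] phi 98.4 pin [ 44.2 101.7] bar [-39.2  64.1] F [0.7 0.8 6.3] T [ 0.04 -0.5   0.09]
```

View pics/wrist13zz.png

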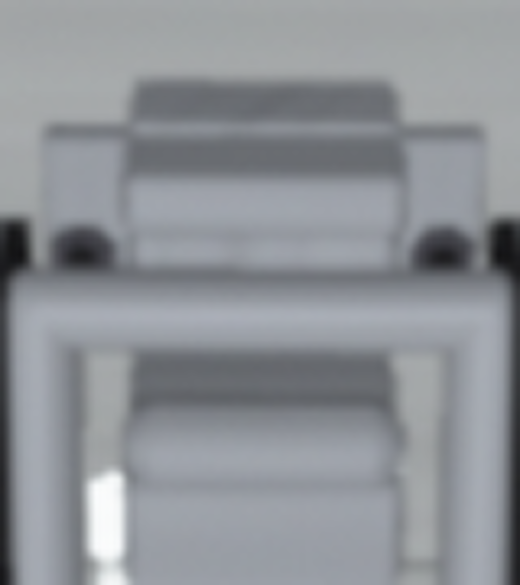

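>>> servo_tool:
  increments:
    - {"dx": 0.15, "dy": 0, "dz": 0, "ax": 0, "ay": 0, "az": 0, "claw": 1}
    - {"dx": 0.3, "dy": -0.01, "dz": 0, "ax": 0, "ay": 0, "az": 0, "claw": 1}
    - {"dx": 0.45, "dy": -0.02, "dz": 0, "ax": 0, "ay": 0, "az": 0, "claw": 1}
    - {"dx": 0.55, "dy": -0.02, "dz": 0, "ax": 0, "ay": 0, "az": 0, "claw": 1}

```text
clock: 12.93
eef_pos: [520.0, -85.1, 52.2]
tool_rot: [-1.569, -0.094, -0.046]
force: [-7.3, -0.6, 4.9]
width: 36.0
```

```bash

python3 -c "
from h import *
st()"
```

```text
t 12.9333 d [  9.1 -36.9] phi 98.3 pin [ 44.3 101.7] bar [-38.4  62.4] F [-7.3 -0.6  4.9] T [-0.13  0.94 -0.15]
```

>>> servo_tool:
  increments:
    - {"dx": 0.1, "dy": 0, "dz": 0.1, "ax": 0, "ay": 0, "az": 0, "claw": 1}
    - {"dx": 0.2, "dy": -0.01, "dz": 0.15, "ax": 0, "ay": 0, "az": 0, "claw": 1}
    - {"dx": 0.3, "dy": -0.02, "dz": 0.15, "ax": 0, "ay": 0, "az": 0, "claw": 1}

```text
clock: 13.18
eef_pos: [522.5, -85.3, 53.5]
tool_rot: [-1.569, -0.093, -0.046]
force: [-7.5, -1.1, 4.1]
width: 36.0
```

```bash

python3 -c "
from h import *
st()"
```

```text
t 13.1833 d [ 11.6 -35.6] phi 91.8 pin [ 47.2 102. ] bar [-36.   63.8] F [-7.5 -1.1  4.1] T [-0.18  0.99 -0.16]
```

Moving at ~7 N. Continue until the horn stops it.

>>> servo_tool:
  increments:
    - {"dx": 0.1, "dy": 0, "dz": 0.05, "ax": 0, "ay": 0, "az": 0, "claw": 1}
    - {"dx": 0.2, "dy": -0.01, "dz": 0.1, "ax": 0, "ay": 0, "az": 0, "claw": 1}

```text
clock: 13.35
eef_pos: [524.2, -85.3, 54.3]
tool_rot: [-1.569, -0.092, -0.046]
force: [-9.1, -1.6, -0.6]
width: 35.7
```

>>> servo_tool:
  increments:
    - {"dx": 0.1, "dy": 0, "dz": 0.05, "ax": 0, "ay": 0, "az": 0, "claw": 1}
    - {"dx": 0.2, "dy": -0.01, "dz": 0.1, "ax": 0, "ay": 0, "az": 0, "claw": 1}

```text
clock: 13.52
eef_pos: [524.2, -85.2, 54.6]
tool_rot: [-1.569, -0.089, -0.047]
force: [-11.7, -1.8, -0.8]
width: 35.7
```

```bash

python3 -c "
from h import *
st()
snap('wrist','wrist14');snap('side','side14')
a=cv2.imread('pics/wrist14.png')[210:300,280:360];cv2.imwrite('pics/wrist14zz.png',cv2.resize(a,None,fx=6.5,fy=6.5,interpolation=2))
"
```

```text
t 13.5167 d [ 13.3 -34.5] phi 86.8 pin [ 49.5 102. ] bar [-34.3  65.1] F [-11.7  -1.8  -0.8] T [-0.3   2.04 -0.23]
```

View pics/wrist14zz.png

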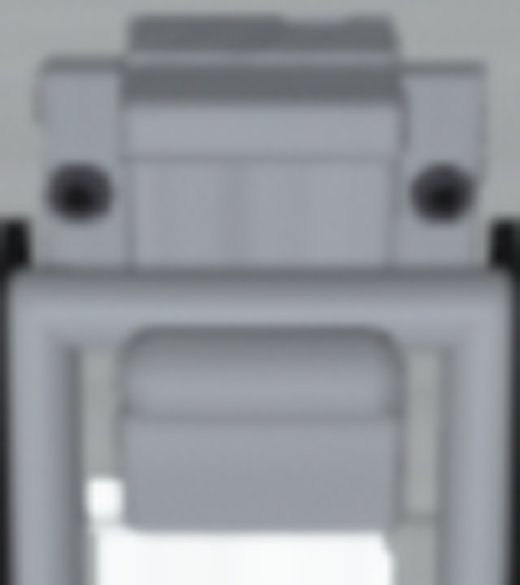

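>>> servo_tool:
  increments:
    - {"dx": -0.15, "dy": 0, "dz": 0, "ax": 0, "ay": 0, "az": 0, "claw": 1}
    - {"dx": -0.3, "dy": 0, "dz": 0, "ax": 0, "ay": 0, "az": 0, "claw": 1}
    - {"dx": -0.3, "dy": 0, "dz": 0, "ax": 0, "ay": 0, "az": 0, "claw": -1}
    - {"dx": -0.3, "dy": 0, "dz": 0, "ax": 0, "ay": 0, "az": 0, "claw": -1}
    - {"dx": -0.3, "dy": 0, "dz": 0, "ax": 0, "ay": 0, "az": 0, "claw": -1}
    - {"dx": -0.3, "dy": 0, "dz": 0, "ax": 0, "ay": 0, "az": 0, "claw": -1}
    - {"dx": -0.3, "dy": 0, "dz": 0, "ax": 0, "ay": 0, "az": 0, "claw": -1}

```text
clock: 14.2
eef_pos: [526.9, -85.1, 56.4]
tool_rot: [-1.57, -0.099, -0.045]
force: [0.7, -0.5, -0.2]
width: 85.3
```

```bash

python3 -c "
from h import *
delta(M(0,0,0))
snap('wrist','wrist15');snap('side','side15')
a=cv2.imread('pics/wrist15.png')[120:400,160:480];cv2.imwrite('pics/wrist15z.png',cv2.resize(a,None,fx=2,fy=2,interpolation=2))
"
```

```text
pos [526.9 -85.1  56.4] d cm [ 2.05 -0.19 -5.64] rot [ 0.003  0.099 -0.   ] F [ 0.7 -0.5 -0.2] q [-0.16  0.75  0.41  2.08 -0.86  0.38  2.48] t 14.2 w 85.3
```

View pics/wrist15z.png

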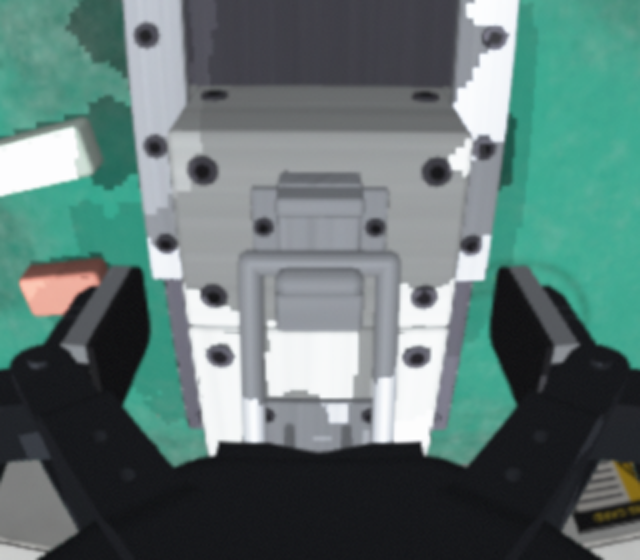

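>>> servo_tool:
  increments:
    - {"dx": 0, "dy": 0, "dz": 2, "ax": 0, "ay": 0, "az": 0, "claw": -1}
    - {"dx": 0, "dy": 0, "dz": 5, "ax": 0, "ay": 0, "az": 0, "claw": -1}
    - {"dx": 0, "dy": 0, "dz": 8.5, "ax": 0, "ay": 0, "az": 0, "claw": -1}
    - {"dx": 0, "dy": 0, "dz": 8.5, "ax": 0, "ay": 0.05, "az": 0, "claw": 1}
    - {"dx": 0, "dy": 0, "dz": 8.5, "ax": 0.003, "ay": 0.1, "az": 0, "claw": 1}
    - {"dx": 0, "dy": 0, "dz": 8.5, "ax": 0.003, "ay": 0.1, "az": 0, "claw": 1}
    - {"dx": 0, "dy": 0, "dz": 8.5, "ax": 0.003, "ay": 0.1, "az": 0, "claw": 1}
    - {"dx": 0, "dy": 0, "dz": 8.5, "ax": 0.003, "ay": 0.1, "az": 0, "claw": 1}

```text
clock: 14.97
eef_pos: [525.4, -85.1, 140.6]
tool_rot: [-1.571, 0.003, -0.045]
force: [-0.1, -0.2, -0.9]
width: 25.7
```

```bash

python3 -c "
from h import *
delta(M(5,0,141))
snap('wrist','wrist16');snap('side','side16')
a=cv2.imread('pics/side16.png')[190:310,210:340];cv2.imwrite('pics/side16z.png',cv2.resize(a,None,fx=5,fy=5,interpolation=2))
"
```

```text
pos [525.4 -85.1 140.6] d cm [ 2.7  -0.21  0.04] rot [-0.    -0.003  0.   ] F [-0.1 -0.2 -0.9] q [-0.32  0.69  0.67  1.94 -0.63  0.73  2.25] t 14.97 w 25.7
```

View pics/side16z.png

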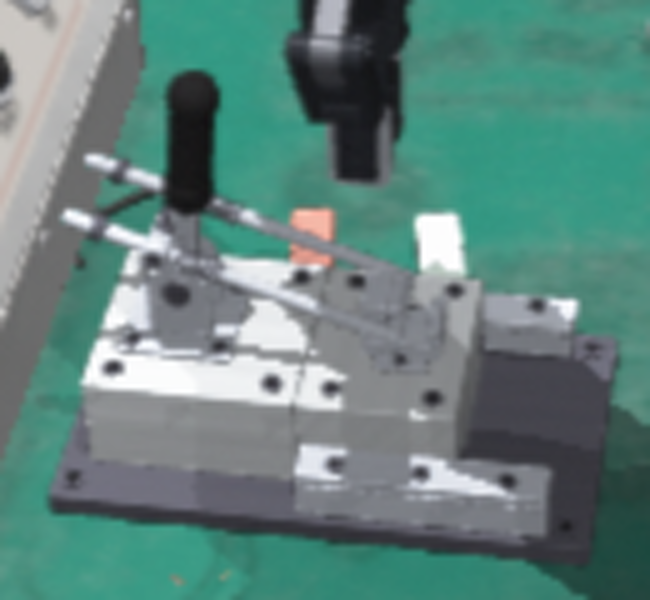

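>>> servo_tool:
  increments:
    - {"dx": 1.5, "dy": -0.1, "dz": 0, "ax": 0, "ay": 0, "az": 0, "claw": 1}
    - {"dx": 2.7, "dy": -0.2, "dz": 0, "ax": 0, "ay": 0, "az": 0, "claw": 1}
    - {"dx": 3.2, "dy": -0.2, "dz": 0, "ax": 0, "ay": 0, "az": 0, "claw": 1}
    - {"dx": 3.6, "dy": -0.2, "dz": 0, "ax": 0, "ay": 0, "az": 0, "claw": 1}
    - {"dx": 4.0, "dy": -0.2, "dz": 0, "ax": 0, "ay": 0, "az": 0, "claw": 1}
    - {"dx": 4.4, "dy": -0.2, "dz": 0, "ax": 0, "ay": 0, "az": 0, "claw": 1}

```text
clock: 15.57
eef_pos: [569.1, -87.3, 141.0]
tool_rot: [-1.571, 0.005, -0.046]
force: [-5.1, -1.0, 5.3]
width: 0.2
```

```bash

python3 -c "
from h import *
delta(M(28.5,0,141)); print(inM(read_state()['eef_pos']))
"
```

```text
pos [569.1 -87.3 141. ] d cm [ 0.68 -0.1   0.  ] rot [-0.    -0.005  0.001] F [-5.1 -1.   5.3] q [-0.31  0.74  0.68  1.82 -0.62  0.81  2.21] t 15.57 w 0.2
[ 21.7045184    0.71415329 140.99518233]
```

>>> servo_tool:
  increments:
    - {"dx": 0.5, "dy": -0.05, "dz": 0, "ax": 0, "ay": 0, "az": 0, "claw": 1}
    - {"dx": 1.0, "dy": -0.1, "dz": 0, "ax": 0, "ay": 0, "az": 0, "claw": 1}
    - {"dx": 1.5, "dy": -0.14, "dz": 0, "ax": 0, "ay": 0, "az": 0, "claw": 1}
    - {"dx": 2.0, "dy": -0.16, "dz": 0, "ax": 0, "ay": 0, "az": 0, "claw": 1}
    - {"dx": 2.5, "dy": -0.18, "dz": -0.05, "ax": 0, "ay": 0, "az": 0, "claw": 1}
    - {"dx": 3.0, "dy": -0.2, "dz": -0.1, "ax": 0, "ay": 0, "az": 0, "claw": 1}

```text
clock: 16.07
eef_pos: [596.5, -89.1, 140.2]
tool_rot: [-1.569, 0.01, -0.046]
force: [-7.9, 0.3, 7.2]
width: -0.0
```

```bash

python3 -c "
from h import *
delta(M(51.2,0,140)); print(inM(read_state()['eef_pos']))
snap('side','side17');snap('wrist','wrist17');snap('top','top17')
a=cv2.imread('pics/side17.png')[170:290,210:340];cv2.imwrite('pics/side17z.png',cv2.resize(a,None,fx=5,fy=5,interpolation=2))
"
```

```text
pos [596.5 -89.1 140.2] d cm [ 0.2  -0.02 -0.02] rot [-0.002 -0.01   0.001] F [-7.9  0.3  7.2] q [-0.29  0.78  0.68  1.74 -0.62  0.86  2.19] t 16.07 w -0.0
[ 49.18522502   0.14940065 140.21436897]
```

View pics/side17z.png

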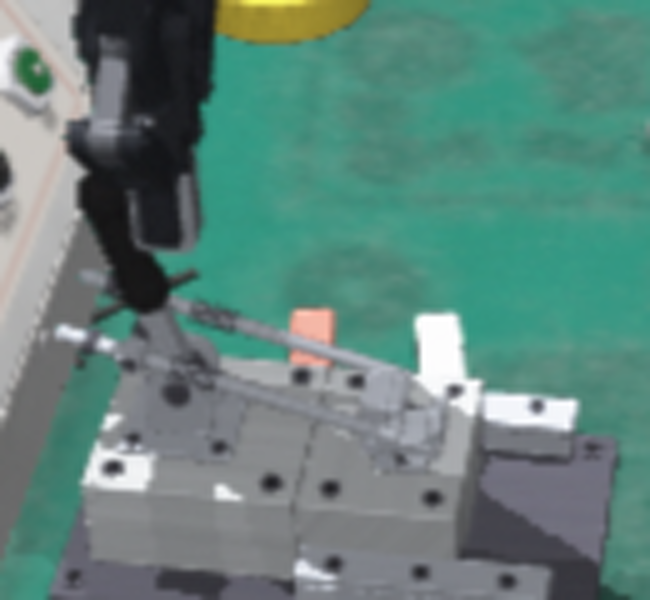

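View pics/wrist17.png

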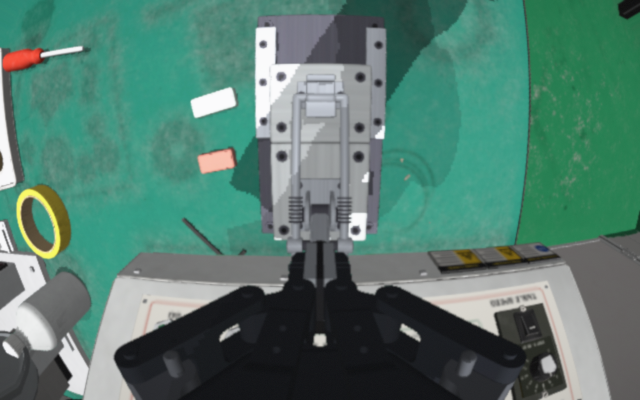

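>>> servo_tool:
  increments:
    - {"dx": 0.4, "dy": -0.02, "dz": -0.1, "ax": 0, "ay": 0, "az": 0, "claw": 1}
    - {"dx": 0.8, "dy": -0.04, "dz": -0.22, "ax": 0, "ay": 0, "az": 0, "claw": 1}
    - {"dx": 1.25, "dy": -0.06, "dz": -0.37, "ax": 0, "ay": 0, "az": 0, "claw": 1}
    - {"dx": 1.65, "dy": -0.08, "dz": -0.55, "ax": 0, "ay": 0, "az": 0, "claw": 1}
    - {"dx": 2.0, "dy": -0.09, "dz": -0.72, "ax": 0, "ay": 0, "az": 0, "claw": 1}
    - {"dx": 2.35, "dy": -0.1, "dz": -0.92, "ax": 0, "ay": 0, "az": 0, "claw": 1}

```text
clock: 16.72
eef_pos: [621.4, -90.4, 131.1]
tool_rot: [-1.57, 0.007, -0.046]
force: [-6.2, -0.0, 5.3]
width: -0.0
```

```bash

python3 -c "
from h import *
delta(M(72.3,0,131)); print(inM(read_state()['eef_pos']))
"
```

```text
pos [621.4 -90.4 131.1] d cm [-0.17  0.01 -0.01] rot [-0.001 -0.007  0.001] F [-6.2 -0.   5.3] q [-0.28  0.82  0.67  1.68 -0.63  0.88  2.18] t 16.72 w -0.0
[ 7.40275110e+01 -3.87705824e-02  1.31117028e+02]
```

>>> servo_tool:
  increments:
    - {"dx": 0.35, "dy": -0.02, "dz": -0.3, "ax": 0, "ay": 0, "az": 0, "claw": 1}
    - {"dx": 0.7, "dy": -0.03, "dz": -0.65, "ax": 0, "ay": 0, "az": 0, "claw": 1}
    - {"dx": 1.0, "dy": -0.05, "dz": -1.0, "ax": 0, "ay": 0, "az": 0, "claw": 1}
    - {"dx": 1.3, "dy": -0.06, "dz": -1.3, "ax": 0, "ay": 0, "az": 0, "claw": 1}
    - {"dx": 1.5, "dy": -0.07, "dz": -1.6, "ax": 0, "ay": 0, "az": 0, "claw": 1}

```text
clock: 17.13
eef_pos: [638.8, -91.3, 115.5]
tool_rot: [-1.571, 0.002, -0.046]
force: [-1.4, 0.2, 4.7]
width: -0.1
```

```bash

python3 -c "
from h import *
delta(M(89,0,116)); print(inM(read_state()['eef_pos']))
snap('side','side18')
a=cv2.imread('pics/side18.png')[190:310,190:320];cv2.imwrite('pics/side18z.png',cv2.resize(a,None,fx=5,fy=5,interpolation=2))
"
```

```text
pos [638.8 -91.3 115.5] d cm [-0.24  0.03  0.05] rot [ 0.    -0.002  0.001] F [-1.4  0.2  4.7] q [-0.27  0.85  0.65  1.64 -0.64  0.87  2.17] t 17.13 w -0.1
[ 91.45117859  -0.16583049 115.46701532]
```

View pics/side18z.png

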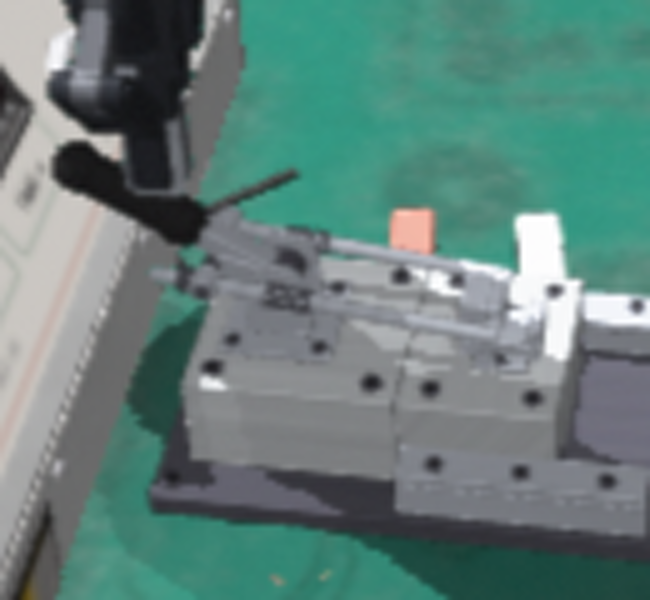

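```bash

python3 -c "
from h import *
snap('wrist','wrist18')
a=cv2.imread('pics/wrist18.png')[20:220,220:420];cv2.imwrite('pics/wrist18z.png',cv2.resize(a,None,fx=3,fy=3,interpolation=2))
"
```

```text
(no output)
```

View pics/wrist18z.png

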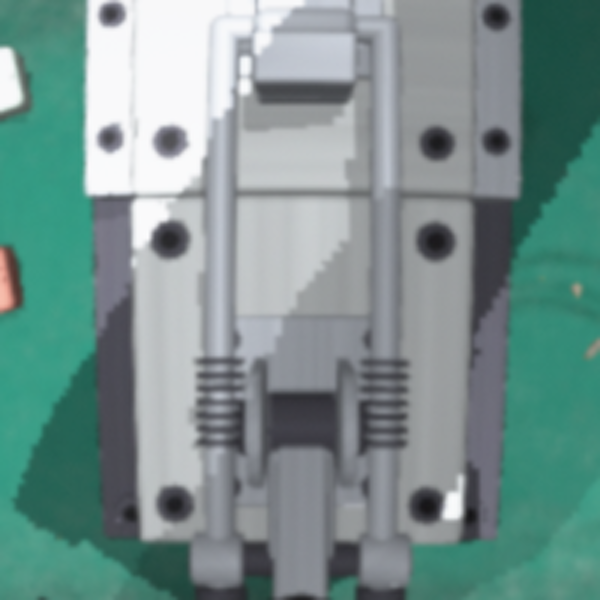

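>>> servo_tool:
  increments:
    - {"dx": 0.1, "dy": 0, "dz": -0.3, "ax": 0, "ay": 0, "az": 0, "claw": 1}
    - {"dx": 0.2, "dy": -0.01, "dz": -0.6, "ax": 0, "ay": 0, "az": 0, "claw": 1}
    - {"dx": 0.3, "dy": -0.01, "dz": -0.9, "ax": 0, "ay": 0, "az": 0, "claw": 1}
    - {"dx": 0.4, "dy": -0.02, "dz": -1.2, "ax": 0, "ay": 0, "az": 0, "claw": 1}

```text
clock: 17.57
eef_pos: [643.4, -91.1, 103.1]
tool_rot: [-1.571, 0.001, -0.045]
force: [0.5, -1.1, 2.6]
width: -0.2
```

```bash

python3 -c "
from h import *
print(inM(read_state()['eef_pos']))
"
```

```text
[ 96.0569658    0.17515177 103.05206807]
```

>>> servo_tool:
  increments:
    - {"dx": 0.1, "dy": 0, "dz": -0.2, "ax": 0, "ay": 0, "az": 0, "claw": 1}
    - {"dx": 0.15, "dy": -0.01, "dz": -0.4, "ax": 0, "ay": 0, "az": 0, "claw": 1}
    - {"dx": 0.2, "dy": -0.01, "dz": -0.6, "ax": 0, "ay": 0, "az": 0, "claw": 1}

```text
clock: 17.82
eef_pos: [644.3, -90.9, 96.3]
tool_rot: [-1.571, 0.004, -0.045]
force: [0.9, 0.0, 0.2]
width: -0.0
```

```bash

python3 -c "
from h import *
delta(M(100,0,93.5)); print(inM(read_state()['eef_pos']))
snap('side','side19')
a=cv2.imread('pics/side19.png')[190:310,190:320];cv2.imwrite('pics/side19z.png',cv2.resize(a,None,fx=5,fy=5,interpolation=2))
"
```

```text
pos [644.3 -90.9  96.3] d cm [ 0.3  -0.06 -0.28] rot [-0.    -0.004  0.   ] F [0.9 0.  0.2] q [-0.26  0.88  0.64  1.63 -0.66  0.85  2.18] t 17.82 w -0.0
[96.94418626  0.42945123 96.25592705]
```

View pics/side19z.png

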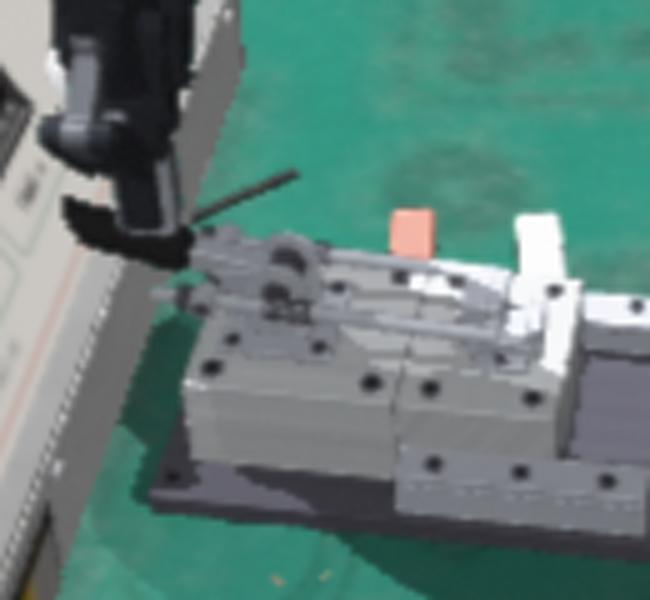

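>>> servo_tool:
  increments:
    - {"dx": 0.1, "dy": -0.03, "dz": -0.15, "ax": 0, "ay": 0, "az": 0, "claw": 1}
    - {"dx": 0.2, "dy": -0.05, "dz": -0.3, "ax": 0, "ay": 0, "az": 0, "claw": 1}
    - {"dx": 0.2, "dy": -0.05, "dz": -0.4, "ax": 0, "ay": 0, "az": 0, "claw": 1}

```text
clock: 18.12
eef_pos: [646.7, -91.7, 92.6]
tool_rot: [-1.571, 0.003, -0.045]
force: [-0.8, 0.5, 2.5]
width: -0.0
```

>>> servo_tool:
  increments:
    - {"dx": 0, "dy": 0, "dz": -0.1, "ax": 0, "ay": 0, "az": 0, "claw": 1}
    - {"dx": 0, "dy": 0, "dz": -0.2, "ax": 0, "ay": 0, "az": 0, "claw": 1}

```text
clock: 18.28
eef_pos: [646.9, -91.8, 92.1]
tool_rot: [-1.571, 0.002, -0.045]
force: [-3.5, 1.3, 13.1]
width: -0.1
```

>>> servo_tool:
  increments:
    - {"dx": 0, "dy": 0, "dz": 0.5, "ax": 0, "ay": 0, "az": 0, "claw": 1}
    - {"dx": 0, "dy": 0, "dz": 3, "ax": 0, "ay": 0, "az": 0, "claw": 1}
    - {"dx": 0, "dy": 0, "dz": 7, "ax": 0, "ay": 0, "az": 0, "claw": 1}
    - {"dx": 0, "dy": 0, "dz": 11, "ax": 0, "ay": 0, "az": 0, "claw": 1}
    - {"dx": -2, "dy": 0, "dz": 14, "ax": 0, "ay": 0, "az": 0, "claw": 1}
    - {"dx": -4, "dy": 0, "dz": 16, "ax": 0, "ay": 0, "az": 0, "claw": 1}
    - {"dx": -4, "dy": 0, "dz": 16, "ax": 0, "ay": 0, "az": 0, "claw": 1}
    - {"dx": -4, "dy": 0, "dz": 16, "ax": 0, "ay": 0, "az": 0, "claw": 1}

```text
clock: 18.95
eef_pos: [606.8, -91.9, 252.5]
tool_rot: [-1.57, -0.0, -0.046]
force: [0.8, -0.1, -1.2]
width: 0.1
```

```bash

python3 -c "
from h import *
np.set_printoptions(precision=1,suppress=True)
delta(M(100,0,93.5))
s=snap('side','side20');w=snap('wrist','wrist20');t=snap('top','top20')
a=cv2.imread('pics/side20.png')[190:310,190:330];b=cv2.resize(a,None,fx=5,fy=5,interpolation=2)
cv2.imwrite('pics/side20z.png',b)
a=cv2.imread('pics/wrist20.png')[20:260,200:440];cv2.imwrite('pics/wrist20z.png',cv2.resize(a,None,fx=2.5,fy=2.5,interpolation=2))
print(proj(s,M(133.6,0,88)),proj(s,M(48,0,76)),proj(s,M(118,0,86)))
"
```

```text
pos [606.8 -91.9 252.5] d cm [  4.    0.  -15.9] rot [-0.  0.  0.] F [ 0.8 -0.1 -1.2] q [-0.3  0.7  0.8  1.6 -0.5  1.1  2.1] t 18.95 w 0.1
[201.3 236.1] [246.8 244.8] [209.5 237.6]
```

View pics/side20z.png

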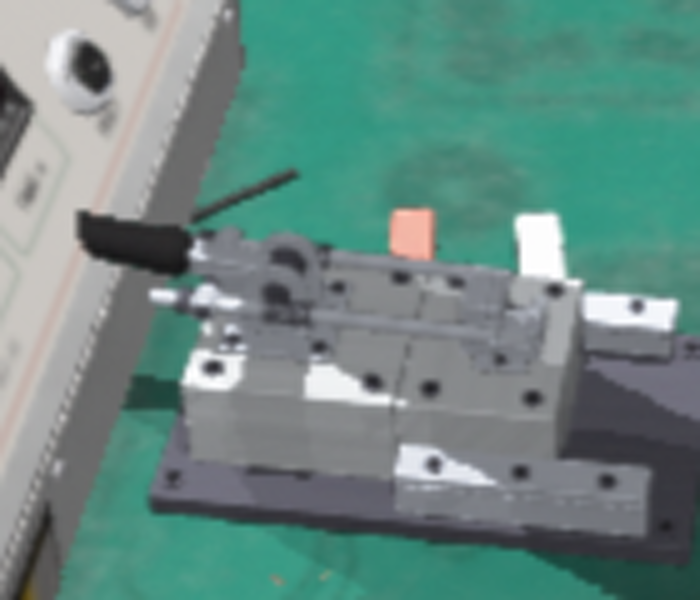

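View pics/wrist20z.png

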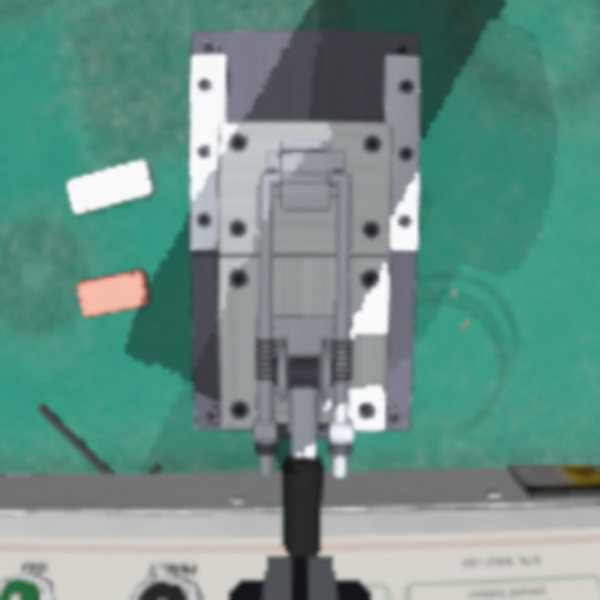

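```bash
python3 -c "
from cell import *
s=read_state();print(s['clock'],s['force']);print(finish_job())"
```

```text
19.1 [0.20446505 0.74783274 0.49023442]
the job is handed in; nothing more can be done
None
```

The mould is closed and locked, and I handed the job in at 19.1 s with the arm well clear.

- **Sliding half:** I pushed it about 18 mm with the closed fingers until it stopped against the rear half; the push peaked at about 9.5 N. I pushed at 41–52 mm above the bench instead of the given 35 mm. The arm could not lean back far enough there, so I went higher to keep the gripper's body off the hook.
- **Hook:** I gripped it across the legs and lowered the bar into the slot under camera and force control. I then drew it back under the lip until it stopped at about 12 N, and let go.
- **Lever:** I pushed the handle over along its arc with about 10 N at most. It closed past dead centre by itself, and I confirmed the stop with one light press of about 13 N.

**Last checks:** The final side and wrist pictures show no gap at the parting plane. They also show the bar under the lip, the lever lying closed, and the two rubber sticks and the hex key where they were. I did not re-check the screwdriver and pen, which the arm never came near.

**Disagreements:**
- The bar stopped about 1 mm short of the horn position I had worked out, within the 2 mm calibration.
- The handle top was about 1.3 mm lower than predicted under that press.
- In the side picture the handle's end looks as if it overlaps the machine panel behind it. The press showed the lever at its closed height, so I took it as closed.

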